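# Stack the spoke trays in a staggered pile

### The arm

A 6-joint arm with a two-finger parallel gripper is mounted at the origin on the work surface. World frame = base frame: x ahead of the robot, y to its left, z up, the work surface at z = 0. Lengths are in m, angles in rad, forces in N, time in s.
With the tool pointing down it reaches from about 0.35 to 0.875 m from the base axis. Payload 4.2 kg.
Tool frame: the origin (TCP) lies midway between the tips of the shut fingers; the grasp point (between the pads) lies 19 mm behind it; z points along the fingers, y is the line along which they close (so a half turn about z gives the same grasp; the last joint's range is limited). The gripper opens to 87 mm and grips with 3 to 60 N. Pads are 19 mm wide; open, the fingers measure 117 mm over their backs; the gripper's body (75 mm by 190 mm) begins 51 mm behind the grasp point.
Start: joints at [1.424, 0.385, 0.008, 0, -1.194, -0.259], TCP at [0.247, 0.574, 0.223] pointing down, gripper open.
Joint ranges: [-3.14, 3.14], [-1.21, 2.06], [-1.07, 1.41], [-3.16, 2.05], [-2.99, -0.16], [-3.1, 3.1]. Speed limits (rad/s): [2.79, 2.79, 3.14, 3.14, 3.14, 3.14].

### API

Orientations are given as a rotation vector (axis times angle).
In Python, from plant import bot gives the robot as it stands.
- The arm moves only by the tool drive_tool, never from a script. Its argument "deltas" is a list of rows, each an object with "slide": the shift along the tool's x, y, z in mm, a list of three; "rotation": the turn, a rotation vector about the tool's x, y, z in rad, a list of three. A call has 1 to 10 rows; each row is the pose to reach, as a shift and turn from the pose commanded when the call began, along the tool's axes at that moment; what a row does not reach only later rows make up. A row lasts 1/10 s, in which the tool goes at most 50 mm and 8.59 degrees, less where a joint would pass 70% of its speed; a pose out of reach is approached as far as the arm can. A call with a gripper value outside its range is refused whole. "claw" is the finger opening in mm, from 0 to 87, set as the call begins (left out, the last holds). The fingers move at their own pace and stop on an object; "squeeze" is the grip in N (left out, the last holds). Time passes only in rows, so rows that repeat a pose let the fingers close. It gives the time, the measured TCP pose, the force, the opening and the grip force at its end, in the units of the state.
- bot.get_state(): the state, without advancing time (a new reading comes with each control period).
- bot.camera(name): name is "side" or "top" or "wrist"; returns the picture (400x640x3 uint8, red, green, blue); there is no depth.
- bot.camera_info(name): a dict with "K" (3x3 intrinsics, pixels), "k1" (the pictures are not rectified: a ray, as slopes to the right and down, at radius r is drawn at 1 + k1 r^2 times it, then the intrinsics apply), "R" (3x3) and "t" (3): a world point X has camera coordinates R X + t; the wrist camera has in their place "hand_eye" (4x4, takes a point from camera to tool coordinates, whose origin is the TCP and whose axes are the flange's). Camera axes: x right, y down, z forward; pixel columns grow to the right and rows downward; lengths in m; the calibration is good to about 2 mm. A picture is of the moment at which its call begins: read the wrist's pose just before it. camera_info takes no time and is no camera call.
- bot.hand_in(): hands the job in; it is judged then, once.
The state is a dict: "t": time; "qpos": joint angles; "qvel": joint speeds; "effort": joint torques, N m; "ee_pos": TCP position; "eef_rot": TCP orientation; "wrist_force": force on the tool from outside, world axes, zero at the start; "ft_torque": the same for the moment, N m; "width": finger opening in m; "finger_force": force on a finger pad.
Only numpy, scipy, OpenCV 4.12 (cv2) and the standard library are available. Lean on these libraries where they do the work, as an engineer would, in place of code of your own. Each camera call takes 0.05 s, during which the arm holds its last target. There are 200 camera calls.

### The job

Clear the hand pump off the wooden plinth and lay it flat inside the shallow grey tray. Then stack all the mahogany trays on the plinth, each with its brass knob pointing opposite to the knob of the one right below it (the first opposite to the plinth's own knob) and its foot seated in the hollow below, so that the pile steps to and fro. Lastly lay the ceramic tile offcut lengthwise on the top tray so that it covers the hollow completely, and stand the round tin on the middle of the tile; leave everything else where it is.

Things in the scene. Friction and masses are not known exactly. Their poses are not given: they have to be found in the camera images.
- base: Fixed mahogany plinth that carries the stack: 60 mm in x, 160 mm in y, 22 mm high, with a rectangular hollow in its top 36 mm (x) by 90 mm (y), 14 mm deep, centred. Origin: centre of its underside, z up. A brass pull knob stands 14 mm out of its +y end, with a brass label plate on top of that end.
- base_pull (a point): The plinth's brass knob, 90 mm from its origin along its +y.
- tray1: Loose mahogany spoke-parts tray, 110 g; five alike (tray1 to tray5), 3 to 5 are there. Body 50 mm in x, 130 in y, 22 tall; centred hollow in its top 36 x 90 mm, 14 deep. Below it a foot 28 (x) x 82 (y) x 6 mm, centred at y = -19 mm. Brass knob (16 mm across, 14 long) on the +y end, a brass label plate on top there. Origin: under the body's middle, at the foot's underside, z up; the body reaches from 6 to 28 mm above it.
- tray1_pull (a point): The brass knob of tray1: 75 mm along +y and 16 mm above its origin.
- tray2: Identical to tray1, as all trays. Seated, its foot lies in the hollow of the plinth or tray below with 4 mm play all round, and its body rests on the rim there.
- tray2_pull (a point): The brass knob of tray2: 75 mm along +y and 16 mm above its origin.
- tray3: Identical to tray1, as all trays. Seated, its origin is 16 mm above the plinth's origin, or 22 mm above that of the tray below.
- tray3_pull (a point): The brass knob of tray3: 75 mm along +y and 16 mm above its origin.
- tray4: Identical to tray1, as all trays. Seated with its knob opposite to the knob below, its middle is 19 mm from the middle of what is below, towards its own knob.
- tray4_pull (a point): The brass knob of tray4: 75 mm along +y and 16 mm above its origin.
- tray5: Identical to tray1, as all trays. An absent tray has no reading.
- tray5_pull (a point): The brass knob of tray5: 75 mm along +y and 16 mm above its origin.
- tile: Loose white ceramic tile offcut, 48 mm in x, 112 mm in y, 10 mm thick, about 130 g, lying flat. Origin: centre of its underside.
- tin: Loose round aluminium tin, 52 mm across, 34 mm tall, about 90 g, standing upright. Origin: centre of its underside.
- pump: Loose black plastic hand pump, 150 g, lying along its own y, at first on top of the plinth. Barrel 26 mm across, its axis 18 mm above the origin, from y = -75 to 85 mm; two clip feet 30 mm wide (x), at y = -62 and 62 mm; T-handle 52 mm wide (x) at y = 98 mm; valve head out to y = -93 mm. Origin: underside of the clip feet, midway between them, about the centre of mass.
- bin: Fixed shallow grey steel tray, outside 120 mm in x, 240 mm in y, 22 mm high, walls and floor 4 mm thick, empty. Origin: centre of its underside.
- spoke_key: Bystander, to be left alone: chrome spoke key, 45 mm long, 6 mm thick.
- offcut_a: Bystander, to be left alone: mahogany offcut 45 x 70 x 24 mm.
- offcut_b: Bystander, to be left alone: mahogany offcut 60 x 35 x 18 mm.
- jar: Bystander, to be left alone: glass jar with a black cap, 44 mm across, 75 mm tall.
- oil: Bystander, to be left alone: white oil bottle, 44 mm across, 110 mm tall.
- driver: Bystander, to be left alone: screwdriver, 160 mm long.

How it is judged:
By the outcome, as a careful person would: the job done as asked, in the order asked, and still so for the second after the job is handed in, with the robot touching nothing.
Of tray1, tray2, tray3, tray4, tray5 only 3 to 5 are there at a start; the rules pass over those that are not, and their reading is None.
At some moment in a run one of tray1, tray2, tray3, tray4, tray5 may be knocked a few centimetres aside while the robot is not near it.
Once in a run the grip may slacken for a moment while it holds something.
It also fails if it takes over 210 s, if anything falls off the work surface, if the arm or the gripper's body presses on something with over 40 N, if the wrist force passes 120 N, or if a joint passes its speed limit or range.

## Working session

There is one attempt and no reset: what is moved stays moved. The work goes in short steps, Python scripts to look and compute and a tool call to move; the robot and the scene stay as the last step left them, time stands still between calls to the robot, and variables do not carry over. Pictures are saved under pics/ and viewed, at most 14 in all, crops included, and the job is handed in when it is done.

Besides the shell and the picture viewer there is one more tool, called as name(argument=value, ...) on one line, values as JSON. drive_tool: Moves the arm, as the interface text tells. Its arguments: {"type":"object","properties":{"deltas":{"type":"array"},"claw":{"type":"number"},"squeeze":{"type":"number"}},"required":["deltas"]}

```bash
mkdir -p pics
python3 - <<'E'
from plant import bot
import cv2, numpy as np
s=bot.get_state(); print({k:np.round(v,3) for k,v in s.items()})
for n in ["top","side"]:
    im=bot.camera(n); cv2.imwrite(f"pics/{n}0.png",im[:,:,::-1])
    print(n,{k:np.round(v,4).tolist() for k,v in bot.camera_info(n).items()})
print({k:np.round(v,4).tolist() for k,v in bot.camera_info("wrist").items()})
E
```

```text
{'t': np.float64(0.0), 'qpos': array([ 1.424e+00,  3.860e-01,  7.000e-03, -1.000e-03, -1.194e+00,
       -2.590e-01]), 'qvel': array([-0.001, -0.   ,  0.001, -0.   ,  0.   ,  0.001]), 'effort': array([ 0.0000e+00, -3.9066e+01,  1.8741e+01,  4.2200e+00,  1.1000e-02,
       -0.0000e+00]), 'ee_pos': array([0.246, 0.574, 0.221]), 'eef_rot': array([ 3.075e+00, -6.330e-01, -1.000e-03]), 'wrist_force': array([0.291, 0.215, 0.358]), 'ft_torque': array([-0.011, -0.005,  0.017]), 'finger_force': np.float64(0.0), 'width': np.float64(0.087)}
top {'K': [[518.4318, 0.0, 321.2153], [0.0, 518.4318, 198.5101], [0.0, 0.0, 1.0]], 'k1': 0.02, 'R': [[0.0113, -0.9999, 0.0064], [-0.9964, -0.0118, -0.0843], [0.0844, -0.0054, -0.9964]], 't': [-0.0195, 0.565, 1.4059]}
side {'K': [[369.228, 0.0, 332.7711], [0.0, 369.228, 196.7098], [0.0, 0.0, 1.0]], 'k1': -0.0092, 'R': [[-0.9957, -0.0917, -0.0134], [-0.0401, 0.557, -0.8295], [0.0835, -0.8254, -0.5583]], 't': [0.5637, 0.0786, 0.9213]}
{'K': [[286.5084, 0.0, 318.5361], [0.0, 286.5084, 200.5838], [0.0, 0.0, 1.0]], 'k1': -0.019, 'hand_eye': [[-0.0005, -0.9598, -0.2808, 0.0778], [1.0, -0.0006, 0.0003, -0.0005], [-0.0005, -0.2808, 0.9598, -0.1626], [0.0, 0.0, 0.0, 1.0]]}
```

View pics/top0.png

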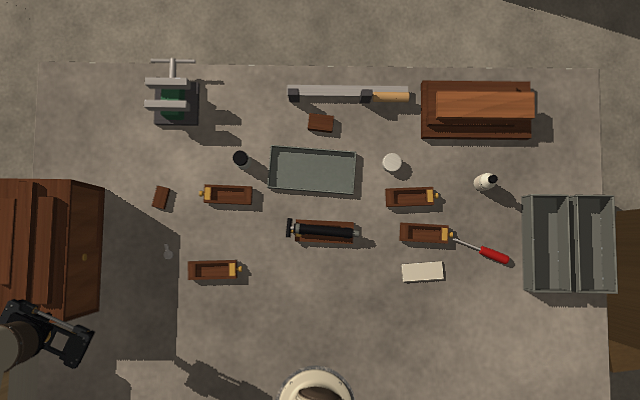

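View pics/side0.png

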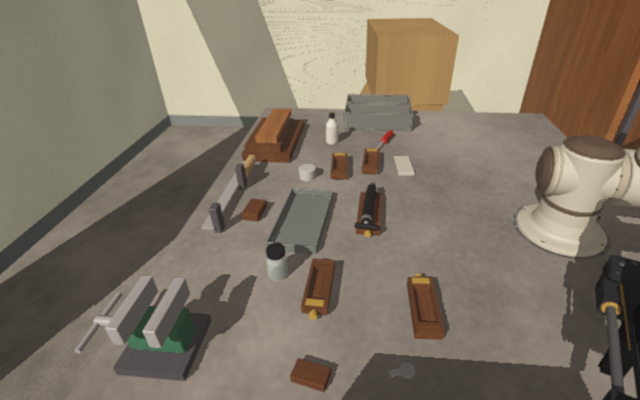

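Four trays are present. In the top view they sit at about (228,195), (412,197), (426,233) and (214,270), with the pump on the plinth at (325,231). The tin is at (392,162), the tile at (423,271) and the bin at (312,171). Next I'll enlarge two crops to read the points.

```bash
cat > h.py <<'E'
import numpy as np, cv2
from scipy.spatial.transform import Rotation as Ro
from plant import bot
def pose():
    s=bot.get_state(); return Ro.from_rotvec(s["eef_rot"]).as_matrix(), np.array(s["ee_pos"])
def cam(name,P=None):
    c=bot.camera_info(name); K=np.array(c["K"])
    if name=="wrist":
        Rt,p=P; H=np.array(c["hand_eye"]); Rw=Rt@H[:3,:3]; o=Rt@H[:3,3]+p
        return K,c["k1"],Rw.T,-Rw.T@o
    return K,c["k1"],np.array(c["R"]),np.array(c["t"])
def world(C,uv,z):
    """pixels (n,2) -> world points at height z"""
    K,k1,R,t=C; uv=np.atleast_2d(np.array(uv,float))
    d=(uv-K[:2,2])/K[[0,1],[0,1]]; s=d.copy()
    for _ in range(10): s=d/(1+k1*(s**2).sum(1,keepdims=True))
    r=np.c_[s,np.ones(len(s))]@R; o=-R.T@t
    return o+r*((z-o[2])/r[:,2])[:,None]
def pix(C,X):
    K,k1,R,t=C; c=np.atleast_2d(X)@R.T+t; s=c[:,:2]/c[:,2:]
    return s*(1+k1*(s**2).sum(1,keepdims=True))*K[[0,1],[0,1]]+K[:2,2]
def go(xyz,yaw):
    """slide (mm) and rotation in tool axes to a tool-down pose; yaw = world angle of tool x"""
    R,p=pose(); T=np.array([[np.cos(yaw),np.sin(yaw),0],[np.sin(yaw),-np.cos(yaw),0],[0,0,-1]])
    return np.round(R.T@(np.array(xyz)-p)*1000,1), np.round(Ro.from_matrix(R.T@T).as_rotvec(),4)
def st():
    s=bot.get_state(); R,p=pose()
    print("t %.2f p %s yaw %.4f tilt %s q6 %.2f w %.4f ff %.1f F %s"%(s["t"],np.round(p,4),np.arctan2(R[1,0],R[0,0]),np.round(R[:2,2],4),s["qpos"][5],s["width"],s["finger_force"],np.round(s["wrist_force"],1)))
def crop(im,x0,y0,x1,y1,f,name):
    c=cv2.resize(im[y0:y1,x0:x1],None,fx=f,fy=f,interpolation=cv2.INTER_CUBIC)
    for u in range((x0+19)//20*20,x1,20): cv2.putText(c,str(u),((u-x0)*f,9),0,.35,(255,255,0),1); c[::6,(u-x0)*f]=(255,255,0)
    for v in range((y0+19)//20*20,y1,20): cv2.putText(c,str(v),(0,(v-y0)*f+4),0,.35,(255,255,0),1); c[(v-y0)*f,::6]=(255,255,0)
    cv2.imwrite(f"pics/{name}.png",c[:,:,::-1])
E
python3 - <<'E'
from h import *
im=cv2.imread("pics/top0.png")[:,:,::-1].copy()
crop(im,180,145,375,290,4,"tl"); crop(im,370,145,520,290,4,"tr")
E
```

```text
(no output)
```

View pics/tl.png

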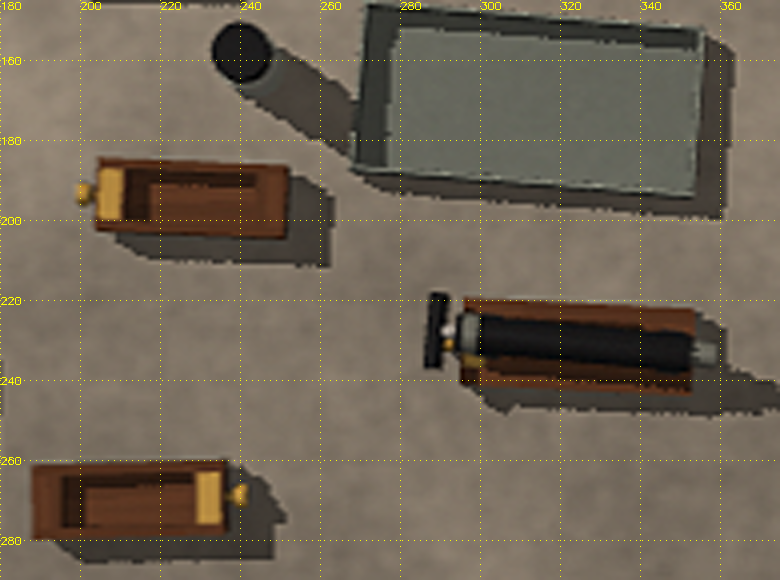

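View pics/tr.png

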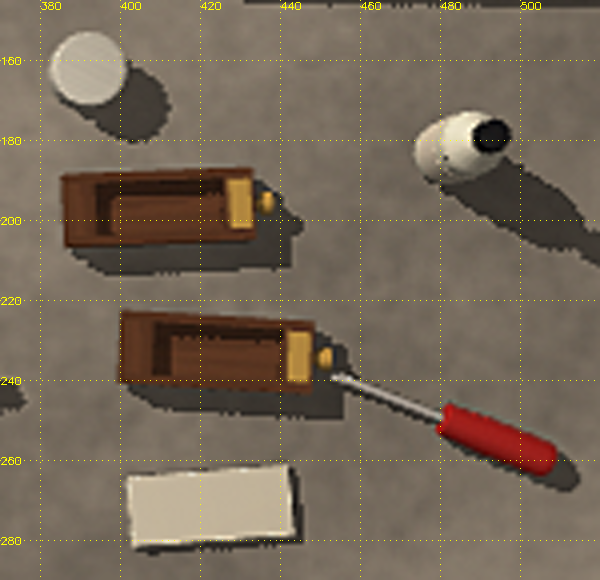

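Plinth knob and tray A's knob point to image left (+y). B, C and D's knobs point right. I'll fit box silhouettes to the colour masks for sub-pixel poses.

```bash
cat >> h.py <<'E'
from scipy.optimize import minimize
def box(x,y,z): return np.array([[a,b,c] for a in x for b in y for c in z])/1000
TRAY=[box((-25,25),(-65,65),(6,28)),box((-8,8),(65,79),(9,23))]
TILE=[box((-24,24),(-56,56),(0,10))]
BASE=[box((-30,30),(-80,80),(0,22)),box((-7,7),(80,94),(5,17))]
a=np.linspace(0,6.283,24); TIN=[np.r_[np.c_[.026*np.cos(a),.026*np.sin(a),0*a],np.c_[.026*np.cos(a),.026*np.sin(a),0*a+.034]]]
def wood(im):
    i=im.astype(int); return ((i[...,0]-i[...,2]>28)&(i[...,0]>1.35*i[...,2])).astype(np.uint8)
def white(im): return (im.min(2)>150).astype(np.uint8)
def fit(C,mask,model,g,z=0,pad=14):
    """g = x,y,yaw(world angle of the thing's +y minus 90deg). Returns pose, IoU"""
    def draw(p,shape,f=4):
        c,s=np.cos(p[2]),np.sin(p[2]); M=np.zeros((shape[0]*f,shape[1]*f),np.uint8)
        for b in model:
            X=b.copy(); X[:,:2]=b[:,:2]@np.array([[c,s],[-s,c]])+p[:2]; X[:,2]+=z
            h=cv2.convexHull(((pix(C,X)+.5)*f-.5).astype(np.float32)); cv2.fillConvexPoly(M,np.round(h*16).astype(np.int32),1,shift=4)
        return cv2.resize(M.astype(np.float32),shape[::-1],interpolation=cv2.INTER_AREA)
    m0=draw(g,mask.shape); roi=cv2.dilate(m0,np.ones((2*pad+1,)*2))>0
    m=(mask*roi).astype(np.uint8); cs,_=cv2.findContours(m,cv2.RETR_EXTERNAL,cv2.CHAIN_APPROX_NONE)
    m[:]=0; cv2.drawContours(m,[k for k in cs if cv2.contourArea(k)>3],-1,1,-1)
    ys,xs=np.where(roi); y0,y1,x0,x1=ys.min(),ys.max()+1,xs.min(),xs.max()+1
    Kc=C[0].copy(); Kc[:2,2]-=[x0,y0]; C=(Kc,)+tuple(C[1:]); mm=m[y0:y1,x0:x1].astype(np.float32)
    f=lambda p:-np.minimum(d:=draw(p,mm.shape),mm).sum()/np.maximum(d,mm).sum()
    best=None; p=np.array(g,float)
    for k in (1,.4,.2):
        sm=np.array([p]+[p+k*np.array(e) for e in ([.012,0,0],[0,.012,0],[0,0,.08])])
        r=minimize(f,p,method="Nelder-Mead",options=dict(initial_simplex=sm,xatol=1e-4,fatol=1e-5)); p=r.x
    return np.round(p,4),round(-r.fun,3)
E
cat > look.py <<'E'
from h import *
im=bot.camera("top") ; C=cam("top")
E
python3 - <<'E'
from h import *
im=cv2.imread("pics/top0.png")[:,:,::-1]; C=cam("top"); W=wood(im); L=white(im)
print("cam",-C[2].T@C[3])
for n,uv,yaw in [("A",(228,195),0),("B",(410,197),3.14),("C",(424,233),3.14),("D",(212,270),3.14),("base",(325,231),0)]:
    g=world(C,uv,.02)[0]; m=W
    if n=="base": m=((W+(im.max(2)<45))>0).astype(np.uint8)
    print(n,np.round(g,3),fit(C,m,BASE if n=="base" else TRAY,[g[0],g[1],yaw],pad=5))
g=world(C,(423,271),.01)[0]; print("tile",g,fit(C,L,TILE,[g[0],g[1],0],pad=6))
g=world(C,(391,162),.034)[0]; print("tin",g,fit(C,L,TIN,[g[0],g[1],0],pad=6))
c=lambda u,v:(180+u/4,145+v/4)
b=world(C,[c(366,4),c(706,28),c(695,197),c(353,170)],.022); print("bin",b,b.mean(0),np.linalg.norm(b[0]-b[1]),np.linalg.norm(b[1]-b[2]))
print("pump handle/valve",world(C,[c(438,330),c(715,350)],.04))
print("jar",world(C,[c(242,52)],.075),"oil",world(C,[(493,179)],.11),"driver tip",world(C,[(453,239)],.005))
E
```

```text
cam [ 0.44449412 -0.00520288  1.44862176]
A [0.572 0.245 0.02 ] (array([ 0.5755,  0.2472, -0.0286]), np.float64(0.945))
B [ 0.573 -0.259  0.02 ] (array([ 0.5747, -0.256 ,  3.1906]), np.float64(0.952))
C [ 0.474 -0.297  0.02 ] (array([ 0.4749, -0.2952,  3.0834]), np.float64(0.959))
D [0.366 0.283 0.02 ] (array([0.3679, 0.2847, 3.178 ]), np.float64(0.959))
base [ 0.476 -0.024  0.02 ] (array([ 0.4753, -0.0215, -0.0384]), np.float64(0.887))
tile [ 0.36941094 -0.29545225  0.01      ] (array([ 0.3697, -0.2943,  0.0768]), np.float64(0.917))
tin [ 0.66755336 -0.20408092  0.034     ] (array([ 0.6689, -0.2057,  0.0028]), np.float64(0.738))
bin [[ 0.71032282  0.12702416  0.022     ]
 [ 0.69639024 -0.10970726  0.022     ]
 [ 0.57820329 -0.10277249  0.022     ]
 [ 0.59413353  0.13377865  0.022     ]] [0.64476247 0.01208077 0.022     ] 0.23714105246441547 0.11839022208419638
pump handle/valve [[ 0.48386765  0.07226639  0.04      ]
 [ 0.47247791 -0.11572241  0.04      ]]
jar [[0.6669266  0.20424472 0.075     ]] oil [[ 0.61403759 -0.45842738  0.11      ]] driver tip [[ 0.45825657 -0.38026201  0.005     ]]
```

Run:
```python
from h import *
st(); print(go([.478,-.024,.17],-1.631))
```

```text
t 0.10 p [0.2465 0.5738 0.2216] yaw -0.4060 tilt [-0.0007 -0.0018] q6 -0.26 w 0.0868 ff 0.0 F [ 0.4 -0.1 -0.3]
(array([448.7, 457.6,  52.5]), array([ 0.0016, -0.0013,  1.225 ]))
```

drive_tool(deltas=[{"slide":[449,458,52],"rotation":[0.0016,-0.0013,1.225]},{"slide":[449,458,52],"rotation":[0.0016,-0.0013,1.225]},{"slide":[449,458,52],"rotation":[0.0016,-0.0013,1.225]},{"slide":[449,458,52],"rotation":[0.0016,-0.0013,1.225]},{"slide":[449,458,52],"rotation":[0.0016,-0.0013,1.225]},{"slide":[449,458,52],"rotation":[0.0016,-0.0013,1.225]},{"slide":[449,458,52],"rotation":[0.0016,-0.0013,1.225]},{"slide":[449,458,52],"rotation":[0.0016,-0.0013,1.225]},{"slide":[449,458,52],"rotation":[0.0016,-0.0013,1.225]},{"slide":[449,458,52],"rotation":[0.0016,-0.0013,1.225]}], claw=60)

```text
t: 1.1
ee_pos: [0.4268, 0.1076, 0.182]
eef_rot: [-2.153, 2.286, 0.002]
wrist_force: [0.6, 0.8, -0.3]
width: 0.0598
finger_force: 0.0
```

Run:
```python
from h import *
st(); print(go([.478,-.024,.17],-1.631))
```

```text
t 1.10 p [0.4268 0.1076 0.182 ] yaw -1.6307 tilt [0.0008 0.0021] q6 -0.68 w 0.0598 ff 0.0 F [ 0.6  0.8 -0.3]
(array([128.3, -59. ,  11.8]), array([-0.0007,  0.0021,  0.0003]))
```

drive_tool(deltas=[{"slide":[128,-59,12],"rotation":[0,0,0]},{"slide":[128,-59,12],"rotation":[0,0,0]},{"slide":[128,-59,12],"rotation":[0,0,0]},{"slide":[128,-59,12],"rotation":[0,0,0]},{"slide":[128,-59,12],"rotation":[0,0,0]},{"slide":[128,-59,12],"rotation":[0,0,0]}])

```text
t: 1.7
ee_pos: [0.4776, -0.0212, 0.1698]
eef_rot: [-2.154, 2.285, 0.002]
wrist_force: [-0.1, 0.6, -0.5]
width: 0.0602
finger_force: 0.0
```

Run:
```python
from h import *
st(); print(np.round(bot.get_state()["qpos"],3)); P=pose(); im=bot.camera("wrist"); cv2.imwrite("pics/w1.png",im[:,:,::-1]); np.savez("w1.npz",R=P[0],p=P[1])
```

```text
t 1.70 p [ 0.4776 -0.0212  0.1698] yaw -1.6301 tilt [0.0003 0.0019] q6 -0.35 w 0.0602 ff 0.0 F [-0.1  0.6 -0.5]
[ 0.295  0.184 -0.419 -0.002 -0.967 -0.353]
```

View pics/w1.png

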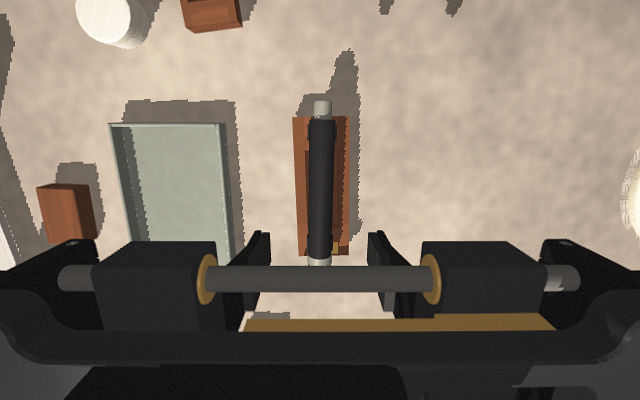

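The pump runs from (323,103) to (318,262), midway between the fingers at columns 258 and 378. I'll check it numerically against the pose from the top view.

Run:
```python
from h import *
d=np.load("w1.npz"); C=cam("wrist",(d["R"],d["p"]))
v=world(C,[(323,101)],.046)[0]; a=world(C,[(323,122),(320,250)],.053); print(v,a)
h=np.array([.484,.072]); print("origin est",a)
im=cv2.imread("pics/w1.png")[:,:,::-1]; m=((wood(im)+(im.max(2)<60))>0).astype(np.uint8)
print(fit(C,m,[BASE[0]],[.4753,-.0215,-.0384],pad=4))
print(world(C,[(294,117),(349,117)],.022), world(C,[(303,256),(348,256)],.022))
print(world(C,[(110,124),(220,124)],.022))
print(go([.478,-.024,.027],-1.631))
```

```text
[ 0.46879955 -0.11213202  0.046     ] [[ 0.46996374 -0.09305697  0.053     ]
 [ 0.480503    0.03883625  0.053     ]]
origin est [[ 0.46996374 -0.09305697  0.053     ]
 [ 0.480503    0.03883625  0.053     ]]
(array([ 0.4748, -0.0186, -0.0391]), np.float64(0.967))
[[ 0.49940491 -0.09930867  0.022     ]
 [ 0.44223806 -0.09589084  0.022     ]] [[0.50204364 0.06075059 0.022     ]
 [0.44822755 0.06397414 0.022     ]]
[[ 0.6945621  -0.10472269  0.022     ]
 [ 0.57760574 -0.09708251  0.022     ]]
(array([  3.4,  -0.4, 143. ]), array([-0.0005,  0.002 ,  0.0018]))
```

drive_tool(deltas=[{"slide":[1,1,50],"rotation":[0,0,0.005]},{"slide":[1,1,100],"rotation":[0,0,0.005]},{"slide":[1,1,125],"rotation":[0,0,0.005]},{"slide":[1,1,143],"rotation":[0,0,0.005]},{"slide":[1,1,143],"rotation":[0,0,0.005]},{"slide":[1,1,143],"rotation":[0,0,0.005]}])

```text
t: 2.35
ee_pos: [0.4774, -0.0214, 0.0275]
eef_rot: [-2.149, 2.288, 0.001]
wrist_force: [0.6, -0.1, 0.3]
width: 0.0596
finger_force: 0.0
```

drive_tool(deltas=[{"slide":[0,0,0],"rotation":[0,0,0]},{"slide":[0,0,0],"rotation":[0,0,0]},{"slide":[0,0,0],"rotation":[0,0,0]},{"slide":[0,0,0],"rotation":[0,0,0]},{"slide":[0,0,0],"rotation":[0,0,0]},{"slide":[0,0,0],"rotation":[0,0,0]},{"slide":[0,0,0],"rotation":[0,0,0]}], claw=10, squeeze=30)

```text
t: 3.05
ee_pos: [0.4768, -0.0225, 0.0271]
eef_rot: [-2.147, 2.292, 0.002]
wrist_force: [-2.0, 0.5, 3.7]
width: 0.0251
finger_force: 30.0
```

drive_tool(deltas=[{"slide":[0,0,-20],"rotation":[0,0,0]},{"slide":[0,0,-50],"rotation":[0,0,0]},{"slide":[0,0,-70],"rotation":[0,0,0]},{"slide":[0,0,-70],"rotation":[0,0,0]}])

```text
t: 3.45
ee_pos: [0.479, -0.0221, 0.0993]
eef_rot: [-2.144, 2.287, -0.004]
wrist_force: [-0.2, 0.2, -1.8]
width: 0.0253
finger_force: 30.0
```

Run:
```python
from h import *
st(); print(go([.643,.0135,.09],-1.634))
```

```text
t 3.45 p [ 0.479  -0.0221  0.0993] yaw -1.6353 tilt [0.0069 0.0032] q6 -0.36 w 0.0253 ff 30.0 F [-0.2  0.2 -1.8]
(array([ -46.1, -161.3,   10.5]), array([-0.0067,  0.0036, -0.0013]))
```

drive_tool(deltas=[{"slide":[-12,-48,0],"rotation":[0,0,0]},{"slide":[-25,-96,0],"rotation":[0,0,0]},{"slide":[-36,-140,0],"rotation":[0,0,0]},{"slide":[-42,-161,10],"rotation":[-0.005,0.002,0]},{"slide":[-42,-161,30],"rotation":[-0.005,0.002,0]},{"slide":[-42,-161,60],"rotation":[-0.005,0.002,0]},{"slide":[-42,-161,60],"rotation":[-0.005,0.002,0]},{"slide":[-42,-161,60],"rotation":[-0.005,0.002,0]}])

```text
t: 4.25
ee_pos: [0.6396, 0.0086, 0.0356]
eef_rot: [2.144, -2.288, -0.007]
wrist_force: [0.5, -0.4, -0.8]
width: 0.0252
finger_force: 30.0
```

Run:
```python
from h import *
st(); print(go([.643,.009,.0105],-1.634));P=pose(); im=bot.camera("wrist"); cv2.imwrite("pics/w2.png",im[:,:,::-1])
```

```text
t 4.25 p [0.6396 0.0086 0.0356] yaw -1.6355 tilt [-0.0076 -0.001 ] q6 -0.33 w 0.0252 ff 30.0 F [ 0.5 -0.4 -0.8]
(array([-0.6, -3.6, 25.1]), array([ 0.0075, -0.0015, -0.0015]))
```

View pics/w2.png

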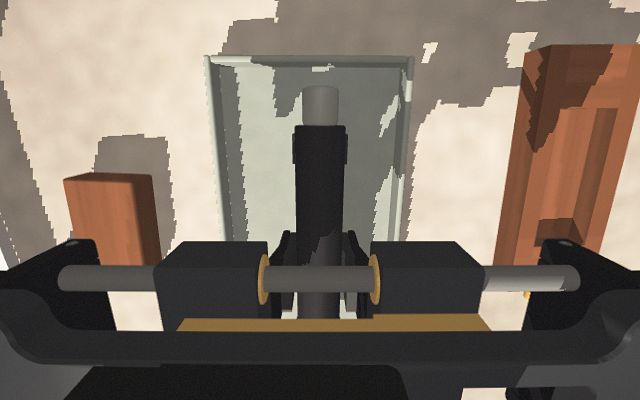

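The pump (columns 294–345) hangs well inside the bin (208–412), clear of its end wall, so I'm lowering it.

drive_tool(deltas=[{"slide":[0,-2,10],"rotation":[0.006,0,0]},{"slide":[0,-2,20],"rotation":[0.006,0,0]},{"slide":[0,-2,25],"rotation":[0.006,0,0]},{"slide":[0,-2,25],"rotation":[0.006,0,0]},{"slide":[0,-2,25],"rotation":[0.006,0,0]}])

```text
t: 4.8
ee_pos: [0.6424, 0.0089, 0.0121]
eef_rot: [-2.148, 2.292, -0.002]
wrist_force: [-0.3, -0.6, -2.4]
width: 0.0252
finger_force: 30.0
```

drive_tool(deltas=[{"slide":[0,0,1],"rotation":[0,0,0]},{"slide":[0,0,1],"rotation":[0,0,0]},{"slide":[0,0,1],"rotation":[0,0,0]},{"slide":[0,0,1],"rotation":[0,0,0]}], claw=48)

```text
t: 5.2
ee_pos: [0.6426, 0.009, 0.0115]
eef_rot: [-2.147, 2.291, -0.003]
wrist_force: [0.3, -0.4, 0.8]
width: 0.0454
finger_force: 0.0
```

drive_tool(deltas=[{"slide":[0,0,-20],"rotation":[0,0,0]},{"slide":[0,0,-60],"rotation":[0,0,0]},{"slide":[0,0,-110],"rotation":[0,0,0]},{"slide":[0,0,-150],"rotation":[0,0,0]},{"slide":[0,0,-150],"rotation":[0,0,0]},{"slide":[0,0,-150],"rotation":[0,0,0]}], claw=75)

```text
t: 5.8
ee_pos: [0.6424, 0.0091, 0.1626]
eef_rot: [-2.145, 2.29, -0.004]
wrist_force: [-0.7, -0.3, -0.0]
width: 0.0743
finger_force: 0.0
```

Run:
```python
from h import *
st(); im=bot.camera("top"); cv2.imwrite("pics/t2.png",im[:,:,::-1]); W=wood(im); C=cam("top")
for n,g in dict(A=[.5755,.2472,-.0286],B=[.5747,-.256,3.19],C=[.4749,-.2952,3.083],D=[.3679,.2847,3.178]).items(): print(n,fit(C,W,TRAY,g,pad=8))
print("base",fit(C,W,BASE,[.475,-.019,-.039],pad=5))
print(go([.5747,-.256,.16],-1.571+.047))
```

```text
t 5.80 p [0.6424 0.0091 0.1626] yaw -1.6360 tilt [0.0044 0.001 ] q6 -0.33 w 0.0743 ff 0.0 F [-0.7 -0.3 -0. ]
A (array([0.5769, 0.3587, 0.004 ]), np.float64(0.36))
B (array([ 0.5756, -0.2568,  3.1885]), np.float64(0.508))
C (array([ 0.4738, -0.2965,  3.1136]), np.float64(0.461))
D (array([0.3674, 0.2846, 3.1679]), np.float64(0.606))
base (array([ 0.4755, -0.0215, -0.0412]), np.float64(0.965))
(array([268.8,  49.3,   0.7]), array([-0.0009,  0.0003, -0.1122]))
```

```bash
sed -i 's/\[k for k in cs if cv2.contourArea(k)>3\]/[max(cs,key=cv2.contourArea)]/' h.py
cat > trays.py <<'E'
from h import *
import sys
def trays(names,pad=10):
    im=bot.camera("top"); W=wood(im); C=cam("top"); cv2.imwrite("pics/last.png",im[:,:,::-1])
    G=dict(A=[.5755,.2472,-.0286],B=[.5747,-.256,3.19],C=[.4749,-.2952,3.083],D=[.3679,.2847,3.178])
    for n in names: print(n,fit(C,W,TRAY,G[n],pad=pad))
if __name__=="__main__": trays(sys.argv[1])
E
python3 trays.py ABCD
```

```text
A (array([ 0.519 ,  0.299 , -1.5075]), np.float64(0.317))
B (array([ 0.5769, -0.267 ,  3.1814]), np.float64(0.47))
C (array([ 0.4736, -0.2836,  3.2344]), np.float64(0.219))
D (array([0.3678, 0.2848, 3.1783]), np.float64(0.612))
```

drive_tool(deltas=[{"slide":[269,49,0],"rotation":[0,0,-0.112]},{"slide":[269,49,0],"rotation":[0,0,-0.112]},{"slide":[269,49,0],"rotation":[0,0,-0.112]},{"slide":[269,49,0],"rotation":[0,0,-0.112]},{"slide":[269,49,0],"rotation":[0,0,-0.112]},{"slide":[269,49,0],"rotation":[0,0,-0.112]},{"slide":[269,49,0],"rotation":[0,0,-0.112]},{"slide":[269,49,0],"rotation":[0,0,-0.112]}])

```text
t: 6.7
ee_pos: [0.5748, -0.2565, 0.1593]
eef_rot: [2.271, -2.17, -0.002]
wrist_force: [-0.2, 1.3, -0.1]
width: 0.0747
finger_force: 0.0
```

Run:
```python
from h import *
st(); P=pose(); im=bot.camera("wrist"); cv2.imwrite("pics/w3.png",im[:,:,::-1]); np.savez("w3.npz",R=P[0],p=P[1])
W=wood(im); C=cam("wrist",P); print(fit(C,W,TRAY,[.5747,-.256,3.19],pad=10))
print(go([.5747,-.256,.012],-1.571+.047))
```

```text
t 6.70 p [ 0.5748 -0.2565  0.1593] yaw -1.5251 tilt [-0.0015  0.0006] q6 0.21 w 0.0747 ff 0.0 F [-0.2  1.3 -0.1]
(array([ 0.5737, -0.2538,  3.1914]), np.float64(0.976))
(array([  0.3,   0.4, 147.7]), array([0.0009, 0.0005, 0.0003]))
```

View pics/w3.png

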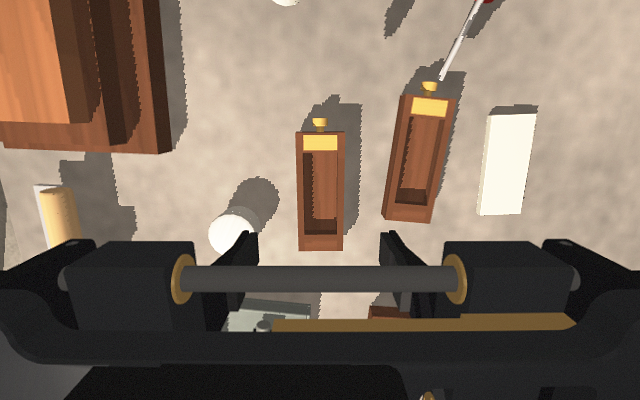

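Tray B is centred between the fingers with its knob at (320,123); the tray at (420,155) is well clear of them. The wrist fit is good (IoU 0.976), so I'm grasping B.

drive_tool(deltas=[{"slide":[-2.5,1,50],"rotation":[0,0,0]},{"slide":[-2.5,1,100],"rotation":[0,0,0]},{"slide":[-2.5,1,130],"rotation":[0,0,0]},{"slide":[-2.5,1,149],"rotation":[0,0,0]},{"slide":[-2.5,1,149],"rotation":[0,0,0]},{"slide":[-2.5,1,149],"rotation":[0,0,0]}])

```text
t: 7.35
ee_pos: [0.5756, -0.2529, 0.0122]
eef_rot: [-2.275, 2.166, -0.002]
wrist_force: [0.2, 0.3, 0.3]
width: 0.0752
finger_force: 0.0
```

drive_tool(deltas=[{"slide":[0,0,0],"rotation":[0,0,0]},{"slide":[0,0,0],"rotation":[0,0,0]},{"slide":[0,0,0],"rotation":[0,0,0]},{"slide":[0,0,0],"rotation":[0,0,0]},{"slide":[0,0,0],"rotation":[0,0,0]},{"slide":[0,0,0],"rotation":[0,0,0]}], claw=35, squeeze=35)

```text
t: 7.95
ee_pos: [0.5747, -0.254, 0.0128]
eef_rot: [-2.272, 2.168, -0.002]
wrist_force: [-1.9, 0.7, 4.4]
width: 0.0496
finger_force: 35.0
```

drive_tool(deltas=[{"slide":[0,0,-20],"rotation":[0,0,0]},{"slide":[0,0,-60],"rotation":[0,0,0]},{"slide":[0,0,-90],"rotation":[0,0,0]},{"slide":[0,0,-90],"rotation":[0,0,0]},{"slide":[0,0,-90],"rotation":[0,0,0]}])

```text
t: 8.45
ee_pos: [0.5745, -0.2537, 0.102]
eef_rot: [-2.271, 2.168, -0.002]
wrist_force: [0.2, -0.6, -2.0]
width: 0.0492
finger_force: 35.0
```

```bash
cat >> h.py <<'E'
def seat(n,knob,off=0,h=.022):
    """TCP goal over the plinth for level n (0..): knob +1/-1 along plinth +y; off = TCP along tray's own +y from its centre (m)"""
    b=np.array([.4748,-.0186]); y=-.039; d=np.array([-np.sin(y),np.cos(y)])
    return b+d*(-.019*(n%2==0)+knob*off), -np.pi/2+y, .016+.022*n
E
python3 - <<'E'
from h import *
st(); c,yaw,z=seat(0,-1); print(c,yaw,z); print(go([c[0],c[1],.10],yaw))
P=pose(); im=bot.camera("wrist"); cv2.imwrite("pics/w4.png",im[:,:,::-1])
E
```

```text
t 8.45 p [ 0.5745 -0.2537  0.102 ] yaw -1.5244 tilt [0.0023 0.0004] q6 0.21 w 0.0492 ff 35.0 F [ 0.2 -0.6 -2. ]
[ 0.47405919 -0.03758555] -1.6097963267948965 0.016
(array([-220.5,   90.3,    1.9]), array([-0.0023,  0.0004,  0.0854]))
```

drive_tool(deltas=[{"slide":[-45,19,0],"rotation":[-0.002,0,0.02]},{"slide":[-90,37,0],"rotation":[-0.002,0,0.04]},{"slide":[-135,55,0],"rotation":[-0.002,0,0.06]},{"slide":[-180,74,0],"rotation":[-0.002,0,0.0854]},{"slide":[-220.5,90.3,0],"rotation":[-0.002,0,0.0854]},{"slide":[-220.5,90.3,20],"rotation":[-0.002,0,0.0854]},{"slide":[-220.5,90.3,55],"rotation":[-0.002,0,0.0854]},{"slide":[-220.5,90.3,55],"rotation":[-0.002,0,0.0854]},{"slide":[-220.5,90.3,55],"rotation":[-0.002,0,0.0854]}])

```text
t: 9.4
ee_pos: [0.4733, -0.0383, 0.0459]
eef_rot: [2.176, -2.261, -0.003]
wrist_force: [1.0, 0.7, -1.0]
width: 0.0496
finger_force: 35.0
```

Run:
```python
from h import *
st(); c,yaw,z=seat(0,-1); print(go([c[0],c[1],z+.013],yaw))
P=pose(); im=bot.camera("wrist"); cv2.imwrite("pics/w5.png",im[:,:,::-1])
C=cam("wrist",P); p,i=fit(C,wood(im),TRAY,[P[1][0],P[1][1],3.1],z=P[1][2]-.0125,pad=8); print(p,i)
```

```text
t 9.40 p [ 0.4733 -0.0383  0.0459] yaw -1.6090 tilt [-0.0041 -0.0014] q6 -0.30 w 0.0496 ff 35.0 F [ 1.   0.7 -1. ]
(array([-0.7, -0.8, 16.9]), array([ 0.004 , -0.0016,  0.0008]))
[ 0.474  -0.038   3.1165] 0.628
```

View pics/w5.png

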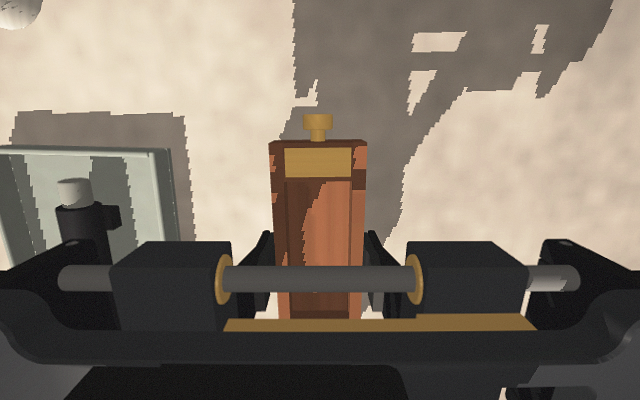

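Tray B is held square with its knob at (318,122), over the plinth. Seating it now.

drive_tool(deltas=[{"slide":[-0.5,-0.8,6],"rotation":[0,0,0]},{"slide":[-0.5,-0.8,12],"rotation":[0,0,0]},{"slide":[-0.5,-0.8,15],"rotation":[0,0,0]},{"slide":[-0.5,-0.8,17],"rotation":[0,0,0]},{"slide":[-0.5,-0.8,17],"rotation":[0,0,0]},{"slide":[-0.5,-0.8,17],"rotation":[0,0,0]}])

```text
t: 10.05
ee_pos: [0.4751, -0.0375, 0.0299]
eef_rot: [2.178, -2.263, -0.0]
wrist_force: [-0.0, 0.4, -1.4]
width: 0.0496
finger_force: 35.0
```

```bash
python3 -c "
from h import *
st()"
```

```text
t 10.05 p [ 0.4751 -0.0375  0.0299] yaw -1.6092 tilt [-0.0003 -0.0002] q6 -0.30 w 0.0496 ff 35.0 F [-0.   0.4 -1.4]
```

drive_tool(deltas=[{"slide":[0,0,1],"rotation":[0,0,0]},{"slide":[0,0,1.5],"rotation":[0,0,0]},{"slide":[0,0,1.5],"rotation":[0,0,0]}])

```text
t: 10.35
ee_pos: [0.4752, -0.0374, 0.0288]
eef_rot: [2.179, -2.263, 0.0]
wrist_force: [-0.6, 0.5, 3.0]
width: 0.0498
finger_force: 35.0
```

drive_tool(deltas=[{"slide":[0,0,0],"rotation":[0,0,0]},{"slide":[0,0,0],"rotation":[0,0,0]},{"slide":[0,0,0],"rotation":[0,0,0]},{"slide":[0,0,0],"rotation":[0,0,0]}], claw=68)

```text
t: 10.75
ee_pos: [0.475, -0.0374, 0.0283]
eef_rot: [2.178, -2.263, -0.0]
wrist_force: [-0.1, 0.2, -0.1]
width: 0.0664
finger_force: 0.0
```

drive_tool(deltas=[{"slide":[0,0,-50],"rotation":[0,0,0]},{"slide":[0,0,-100],"rotation":[0,0,0]},{"slide":[0,0,-130],"rotation":[0,0,0]},{"slide":[0,0,-130],"rotation":[0,0,0]},{"slide":[0,0,-130],"rotation":[0,0,0]}])

```text
t: 11.25
ee_pos: [0.475, -0.0373, 0.1587]
eef_rot: [-2.177, 2.263, -0.0]
wrist_force: [0.8, 0.6, 0.4]
width: 0.0678
finger_force: 0.0
```

Run:
```python
from h import *
st(); P=pose(); im=bot.camera("wrist"); cv2.imwrite("pics/w6.png",im[:,:,::-1])
C=cam("wrist",P); print(fit(C,wood(im),TRAY,[.474,-.0376,3.1],z=.016,pad=6)); print(fit(C,wood(im),BASE,[.4748,-.0186,-.039],pad=6))
print(go([.5745,.2495,.17],-1.571-.0286))
```

```text
t 11.25 p [ 0.475  -0.0373  0.1587] yaw -1.6096 tilt [0.0008 0.0006] q6 -0.30 w 0.0678 ff 0.0 F [0.8 0.6 0.4]
(array([ 0.474 , -0.0362,  3.1372]), np.float64(0.858))
(array([ 0.4745, -0.0279, -0.0363]), np.float64(0.951))
(array([-290.6,  -89. ,  -12.5]), array([ 0.0018, -0.0001, -0.0101]))
```

View pics/w6.png

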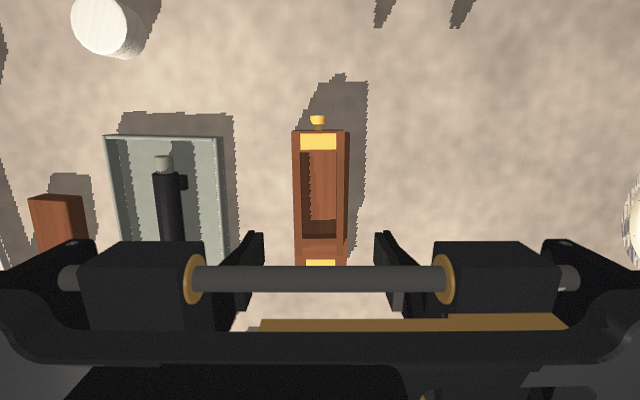

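Tray B is seated: the contact height matches, its knob points to -y at (317,120), and the plinth label shows at (320,262). Tray A is next.

drive_tool(deltas=[{"slide":[-302,-89,-12],"rotation":[0,0,-0.01]},{"slide":[-302,-89,-12],"rotation":[0,0,-0.01]},{"slide":[-302,-89,-12],"rotation":[0,0,-0.01]},{"slide":[-302,-89,-12],"rotation":[0,0,-0.01]},{"slide":[-302,-89,-12],"rotation":[0,0,-0.01]},{"slide":[-302,-89,-12],"rotation":[0,0,-0.01]},{"slide":[-302,-89,-12],"rotation":[0,0,-0.01]},{"slide":[-302,-89,-12],"rotation":[0,0,-0.01]},{"slide":[-302,-89,-12],"rotation":[0,0,-0.01]}], claw=75)

```text
t: 12.2
ee_pos: [0.5745, 0.26, 0.1682]
eef_rot: [2.186, -2.25, -0.001]
wrist_force: [0.7, 0.0, -0.6]
width: 0.0748
finger_force: 0.0
```

```bash
cat > near.py <<'E'
from h import *
import sys
# near.py x y yaw off gripyaw_offset : fit a tray near (x,y,yaw) in the wrist picture; off = grip along its +y
x,y,w,off,k=map(float,sys.argv[1:6]); st(); P=pose(); im=bot.camera("wrist"); cv2.imwrite("pics/near.png",im[:,:,::-1])
C=cam("wrist",P); p,i=fit(C,wood(im),TRAY,[x,y,w],pad=12); print(p,i)
c=p[:2]+off*np.array([-np.sin(p[2]),np.cos(p[2])]); print(go([c[0],c[1],.0125],p[2]+k))
E
python3 near.py .5745 .2495 -.0286 .012 -1.5708
```

```text
t 12.20 p [0.5745 0.26   0.1682] yaw -1.5994 tilt [-0.004  -0.0027] q6 -0.71 w 0.0748 ff 0.0 F [ 0.7  0.  -0.6]
[ 0.574   0.2484 -0.0307] 0.986
(array([ -1.2,  -0.2, 156.4]), array([ 0.0031, -0.0022,  0.0014]))
```

drive_tool(deltas=[{"slide":[-1,0,50],"rotation":[0,0,0]},{"slide":[-1,0,100],"rotation":[0,0,0]},{"slide":[-1,0,135],"rotation":[0,0,0]},{"slide":[-1,0,155],"rotation":[0,0,0]},{"slide":[-1,0,155],"rotation":[0,0,0]},{"slide":[-1,0,155],"rotation":[0,0,0]}])

```text
t: 12.85
ee_pos: [0.5759, 0.2609, 0.016]
eef_rot: [2.188, -2.253, 0.0]
wrist_force: [-0.2, -0.0, 0.1]
width: 0.0747
finger_force: 0.0
```

drive_tool(deltas=[{"slide":[0,0,0],"rotation":[0,0,0]},{"slide":[0,0,0],"rotation":[0,0,0]},{"slide":[0,0,0],"rotation":[0,0,0]},{"slide":[0,0,0],"rotation":[0,0,0]},{"slide":[0,0,0],"rotation":[0,0,0]},{"slide":[0,0,0],"rotation":[0,0,0]}], claw=35)

```text
t: 13.45
ee_pos: [0.5756, 0.2621, 0.016]
eef_rot: [2.19, -2.252, -0.0]
wrist_force: [-2.4, -0.5, 4.6]
width: 0.0496
finger_force: 34.9
```

drive_tool(deltas=[{"slide":[0,0,-20],"rotation":[0,0,0]},{"slide":[0,0,-60],"rotation":[0,0,0]},{"slide":[0,0,-110],"rotation":[0,0,0]},{"slide":[0,0,-110],"rotation":[0,0,0]},{"slide":[0,0,-110],"rotation":[0,0,0]}])

```text
t: 13.95
ee_pos: [0.5759, 0.2624, 0.1264]
eef_rot: [-2.187, 2.251, 0.001]
wrist_force: [-0.8, 0.1, -1.1]
width: 0.0496
finger_force: 35.0
```

Run:
```python
from h import *
st(); c,yaw,z=seat(1,1,.012); print(c,yaw,z); print(go([c[0],c[1],.12],yaw))
```

```text
t 13.95 p [0.5759 0.2624 0.1264] yaw -1.5995 tilt [0.0016 0.0021] q6 -0.71 w 0.0496 ff 35.0 F [-0.8  0.1 -1.1]
[ 0.47526788 -0.00660912] -1.6097963267948965 0.038
(array([271.8,  92.9,   5.7]), array([-0.0015,  0.0022,  0.0103]))
```

drive_tool(deltas=[{"slide":[45,15.5,0],"rotation":[0,0,0.01]},{"slide":[90,31,0],"rotation":[0,0,0.01]},{"slide":[135,46.5,0],"rotation":[0,0,0.01]},{"slide":[180,62,0],"rotation":[0,0,0.01]},{"slide":[225,77.5,0],"rotation":[0,0,0.01]},{"slide":[270.5,92.9,0],"rotation":[0,0,0.01]},{"slide":[270.5,92.9,20],"rotation":[0,0,0.01]},{"slide":[270.5,92.9,56],"rotation":[0,0,0.01]},{"slide":[270.5,92.9,56],"rotation":[0,0,0.01]},{"slide":[270.5,92.9,56],"rotation":[0,0,0.01]}])

```text
t: 14.95
ee_pos: [0.4742, -0.0061, 0.0684]
eef_rot: [2.176, -2.26, -0.003]
wrist_force: [0.2, 0.0, -1.5]
width: 0.05
finger_force: 35.0
```

Run:
```python
from h import *
st(); c,yaw,z=seat(1,1,.0133); print(go([c[0],c[1],z+.016],yaw))
P=pose(); im=bot.camera("wrist"); cv2.imwrite("pics/w7.png",im[:,:,::-1])
```

```text
t 14.95 p [ 0.4742 -0.0061  0.0684] yaw -1.6089 tilt [-0.0041 -0.0017] q6 -0.37 w 0.0500 ff 35.0 F [ 0.2  0.  -1.5]
(array([-0.9, -1.2, 14.4]), array([ 0.004 , -0.0019,  0.0009]))
```

View pics/w7.png

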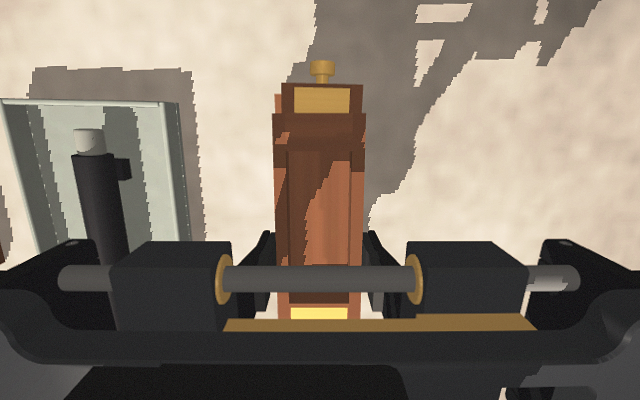

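Tray A (knob towards +y) sits square over tray B, columns 273–365 over 281–362. Seating it.

drive_tool(deltas=[{"slide":[-0.5,-1,5],"rotation":[0,0,0]},{"slide":[-0.5,-1,10],"rotation":[0,0,0]},{"slide":[-0.5,-1,13],"rotation":[0,0,0]},{"slide":[-0.5,-1,15],"rotation":[0,0,0]},{"slide":[-0.5,-1,15],"rotation":[0,0,0]},{"slide":[-0.5,-1,15],"rotation":[0,0,0]}])

```text
t: 15.6
ee_pos: [0.477, -0.0051, 0.0549]
eef_rot: [-2.179, 2.262, -0.002]
wrist_force: [0.6, 1.9, 3.0]
width: 0.0497
finger_force: 35.0
```

```bash
python3 -c "
from h import *
st()"
```

```text
t 15.60 p [ 0.477  -0.0051  0.0549] yaw -1.6084 tilt [0.0016 0.0001] q6 -0.37 w 0.0497 ff 35.0 F [0.6 1.9 3. ]
```

drive_tool(deltas=[{"slide":[0,1,0.5],"rotation":[0,0,0]},{"slide":[0,1,0.5],"rotation":[0,0,0]}])

```text
t: 15.8
ee_pos: [0.476, -0.0052, 0.0543]
eef_rot: [-2.179, 2.262, -0.002]
wrist_force: [2.3, 2.2, 3.6]
width: 0.0496
finger_force: 35.0
```

drive_tool(deltas=[{"slide":[0,0,0],"rotation":[0,0,0]},{"slide":[0,0,0],"rotation":[0,0,0]},{"slide":[0,0,0],"rotation":[0,0,0]},{"slide":[0,0,0],"rotation":[0,0,0]}], claw=68)

```text
t: 16.2
ee_pos: [0.4742, -0.0057, 0.0534]
eef_rot: [2.176, -2.263, -0.002]
wrist_force: [-0.8, 0.5, 0.1]
width: 0.0664
finger_force: 0.0
```

drive_tool(deltas=[{"slide":[0,0,-50],"rotation":[0,0,0]},{"slide":[0,0,-100],"rotation":[0,0,0]},{"slide":[0,0,-115],"rotation":[0,0,0]},{"slide":[0,0,-115],"rotation":[0,0,0]},{"slide":[0,0,-115],"rotation":[0,0,0]}])

```text
t: 16.7
ee_pos: [0.4742, -0.0054, 0.1683]
eef_rot: [2.177, -2.263, -0.002]
wrist_force: [-0.1, -0.6, -1.3]
width: 0.0679
finger_force: 0.0
```

Run:
```python
from h import *
st(); P=pose(); im=bot.camera("wrist"); cv2.imwrite("pics/w8.png",im[:,:,::-1])
C=cam("wrist",P)
# label/top face of A: check -y end edge of top at z .066
c,yaw,z=seat(1,1); d=np.array([-np.sin(-.039),np.cos(-.039)]); e=np.array([np.cos(-.039),np.sin(-.039)])
print("expected A top corners px",pix(C,[np.r_[c-d*.065+s*e*.025,z+.028] for s in (1,-1)]), "C guess go",go([.4741,-.293,.17],-1.571+3.083-np.pi))
crop(im,250,60,390,260,3,"w8c")
```

```text
t 16.70 p [ 0.4742 -0.0054  0.1683] yaw -1.6098 tilt [-0.0017  0.    ] q6 -0.37 w 0.0679 ff 0.0 F [-0.1 -0.6 -1.3]
expected A top corners px [[289.8559331  115.60269713]
 [346.1799063  115.57379523]] C guess go (array([287.2, -11.4,  -2.3]), array([ 0.0033, -0.0008,  0.0199]))
```

View pics/w8c.png

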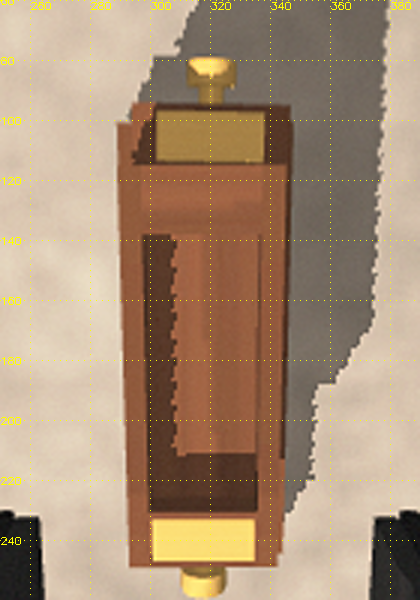

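Tray A is seated as predicted: its end edge is at row 115 and its sides run from column 289 to 346. On to tray C.

drive_tool(deltas=[{"slide":[287,-11.5,-2],"rotation":[0,0,0.02]},{"slide":[287,-11.5,-2],"rotation":[0,0,0.02]},{"slide":[287,-11.5,-2],"rotation":[0,0,0.02]},{"slide":[287,-11.5,-2],"rotation":[0,0,0.02]},{"slide":[287,-11.5,-2],"rotation":[0,0,0.02]},{"slide":[287,-11.5,-2],"rotation":[0,0,0.02]},{"slide":[287,-11.5,-2],"rotation":[0,0,0.02]},{"slide":[287,-11.5,-2],"rotation":[0,0,0.02]},{"slide":[287,-11.5,-2],"rotation":[0,0,0.02]}], claw=75)

```text
t: 17.65
ee_pos: [0.4749, -0.2916, 0.1696]
eef_rot: [2.155, -2.284, -0.004]
wrist_force: [-0.4, 0.6, -0.2]
width: 0.0752
finger_force: 0.0
```

```bash
python3 near.py .4741 -.293 3.083 0 -4.7124
```

```text
t 17.65 p [ 0.4749 -0.2916  0.1696] yaw -1.6287 tilt [-0.0031  0.0008] q6 0.20 w 0.0752 ff 0.0 F [-0.4  0.6 -0.2]
[ 0.474  -0.293   3.0921] 0.977
(array([  1.7,   0.8, 157.6]), array([ 0.0023,  0.0003, -0.0075]))
```

drive_tool(deltas=[{"slide":[1.5,1,50],"rotation":[0,0,-0.007]},{"slide":[1.5,1,100],"rotation":[0,0,-0.007]},{"slide":[1.5,1,135],"rotation":[0,0,-0.007]},{"slide":[1.5,1,155],"rotation":[0,0,-0.007]},{"slide":[1.5,1,155],"rotation":[0,0,-0.007]},{"slide":[1.5,1,155],"rotation":[0,0,-0.007]}])

```text
t: 18.3
ee_pos: [0.4751, -0.2933, 0.0165]
eef_rot: [2.166, -2.275, 0.001]
wrist_force: [1.1, 0.1, 1.3]
width: 0.0749
finger_force: 0.0
```

drive_tool(deltas=[{"slide":[0,0,0],"rotation":[0,0,0]},{"slide":[0,0,0],"rotation":[0,0,0]},{"slide":[0,0,0],"rotation":[0,0,0]},{"slide":[0,0,0],"rotation":[0,0,0]},{"slide":[0,0,0],"rotation":[0,0,0]},{"slide":[0,0,0],"rotation":[0,0,0]}], claw=35)

```text
t: 18.9
ee_pos: [0.4745, -0.2941, 0.0166]
eef_rot: [2.163, -2.277, 0.0]
wrist_force: [-1.8, 1.2, 5.7]
width: 0.0493
finger_force: 35.0
```

drive_tool(deltas=[{"slide":[0,0,-20],"rotation":[0,0,0]},{"slide":[0,0,-60],"rotation":[0,0,0]},{"slide":[0,0,-110],"rotation":[0,0,0]},{"slide":[0,0,-125],"rotation":[0,0,0]},{"slide":[0,0,-125],"rotation":[0,0,0]},{"slide":[0,0,-125],"rotation":[0,0,0]}])

```text
t: 19.5
ee_pos: [0.4735, -0.2935, 0.1397]
eef_rot: [2.162, -2.278, -0.004]
wrist_force: [0.6, 0.6, -3.0]
width: 0.0496
finger_force: 35.0
```

Run:
```python
from h import *
st(); c,yaw,z=seat(2,-1); print(c,yaw,z); print(go([c[0],c[1],.135],yaw))
```

```text
t 19.50 p [ 0.4735 -0.2935  0.1397] yaw -1.6230 tilt [-0.0021  0.0011] q6 0.21 w 0.0496 ff 35.0 F [ 0.6  0.6 -3. ]
[ 0.47405919 -0.03758555] -1.6097963267948965 0.06
(array([-255.6,   12.8,    5. ]), array([ 0.0021,  0.001 , -0.0132]))
```

drive_tool(deltas=[{"slide":[-45,2,0],"rotation":[0,0,-0.013]},{"slide":[-90,4,0],"rotation":[0,0,-0.013]},{"slide":[-135,6.5,0],"rotation":[0,0,-0.013]},{"slide":[-180,9,0],"rotation":[0,0,-0.013]},{"slide":[-225,11,0],"rotation":[0,0,-0.013]},{"slide":[-254.8,12.8,0],"rotation":[0,0,-0.013]},{"slide":[-254.8,12.8,20],"rotation":[0,0,-0.013]},{"slide":[-254.8,12.8,48],"rotation":[0,0,-0.013]},{"slide":[-254.8,12.8,48],"rotation":[0,0,-0.013]},{"slide":[-254.8,12.8,48],"rotation":[0,0,-0.013]}])

```text
t: 20.5
ee_pos: [0.4737, -0.0392, 0.0915]
eef_rot: [2.175, -2.26, -0.003]
wrist_force: [0.8, 0.1, -0.5]
width: 0.0497
finger_force: 35.0
```

Run:
```python
from h import *
st(); c,yaw,z=seat(2,-1,.0008); print(go([c[0],c[1],z+.0165],yaw))
P=pose(); im=bot.camera("wrist"); cv2.imwrite("pics/w9.png",im[:,:,::-1])
```

```text
t 20.50 p [ 0.4737 -0.0392  0.0915] yaw -1.6091 tilt [-0.0046 -0.0016] q6 -0.30 w 0.0497 ff 35.0 F [ 0.8  0.1 -0.5]
(array([-0.9, -0.3, 15. ]), array([ 0.0046, -0.0018,  0.0007]))
```

View pics/w9.png

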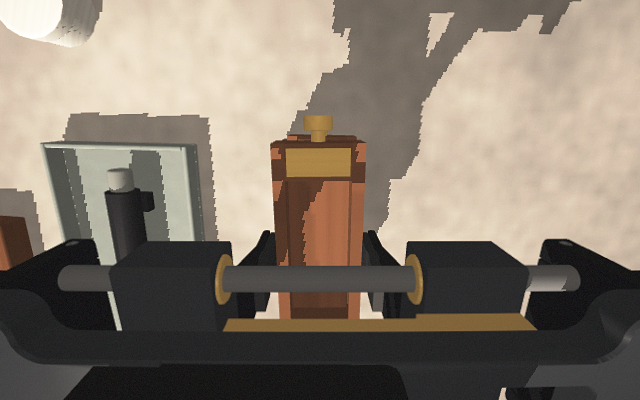

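Tray C is held square above the stack with its knob at (318,122). Lowering it.

drive_tool(deltas=[{"slide":[-0.5,-0.5,5],"rotation":[0.003,0,0]},{"slide":[-0.5,-0.5,10],"rotation":[0.003,0,0]},{"slide":[-0.5,-0.5,13],"rotation":[0.003,0,0]},{"slide":[-0.5,-0.5,14.5],"rotation":[0.003,0,0]},{"slide":[-0.5,-0.5,14.5],"rotation":[0.003,0,0]},{"slide":[-0.5,-0.5,14.5],"rotation":[0.003,0,0]}])

```text
t: 21.15
ee_pos: [0.4754, -0.0384, 0.0785]
eef_rot: [-2.177, 2.262, -0.003]
wrist_force: [0.9, 0.1, -1.3]
width: 0.0501
finger_force: 35.0
```

```bash
python3 -c "
from h import *
st()"
```

```text
t 21.15 p [ 0.4754 -0.0384  0.0785] yaw -1.6092 tilt [ 0.0028 -0.0003] q6 -0.30 w 0.0501 ff 35.0 F [ 0.9  0.1 -1.3]
```

drive_tool(deltas=[{"slide":[0,0,1],"rotation":[0,0,0]},{"slide":[0,0,1.8],"rotation":[0,0,0]},{"slide":[0,0,1.8],"rotation":[0,0,0]},{"slide":[0,0,1.8],"rotation":[0,0,0]}])

```text
t: 21.55
ee_pos: [0.4754, -0.0384, 0.0767]
eef_rot: [-2.177, 2.262, -0.003]
wrist_force: [-0.7, 0.6, -0.1]
width: 0.0495
finger_force: 35.0
```

```bash
python3 -c "
from h import *
st()"
```

```text
t 21.55 p [ 0.4754 -0.0384  0.0767] yaw -1.6091 tilt [ 0.0028 -0.0003] q6 -0.30 w 0.0495 ff 35.0 F [-0.7  0.6 -0.1]
```

drive_tool(deltas=[{"slide":[0,0,0],"rotation":[0,0,0]},{"slide":[0,0,0],"rotation":[0,0,0]},{"slide":[0,0,0],"rotation":[0,0,0]},{"slide":[0,0,0],"rotation":[0,0,0]}], claw=68)

```text
t: 21.95
ee_pos: [0.4753, -0.0384, 0.0766]
eef_rot: [-2.177, 2.262, -0.003]
wrist_force: [0.3, -0.1, 0.1]
width: 0.0662
finger_force: 0.0
```

drive_tool(deltas=[{"slide":[0,0,-50],"rotation":[0,0,0]},{"slide":[0,0,-100],"rotation":[0,0,0]},{"slide":[0,0,-115],"rotation":[0,0,0]},{"slide":[0,0,-115],"rotation":[0,0,0]},{"slide":[0,0,-115],"rotation":[0,0,0]}])

```text
t: 22.45
ee_pos: [0.4744, -0.0383, 0.1911]
eef_rot: [-2.177, 2.263, -0.002]
wrist_force: [0.1, -0.3, -0.4]
width: 0.0679
finger_force: 0.0
```

Run:
```python
from h import *
st(); P=pose(); im=bot.camera("wrist")
C=cam("wrist",P)
c,yaw,z=seat(2,-1); d=np.array([-np.sin(-.039),np.cos(-.039)]); e=np.array([np.cos(-.039),np.sin(-.039)])
print("expected C top far corners px",pix(C,[np.r_[c+k*d*.065+s*e*.025,z+.028] for k in (-1,1) for s in (1,-1)]).round(1))
crop(im,250,60,390,260,3,"w10c")
```

```text
t 22.45 p [ 0.4744 -0.0383  0.1911] yaw -1.6096 tilt [0.002  0.0001] q6 -0.30 w 0.0679 ff 0.0 F [ 0.1 -0.3 -0.4]
expected C top far corners px [[292.4 131.5]
 [347.7 131.5]
 [295.7 261.1]
 [344.2 261.1]]
```

View pics/w10c.png

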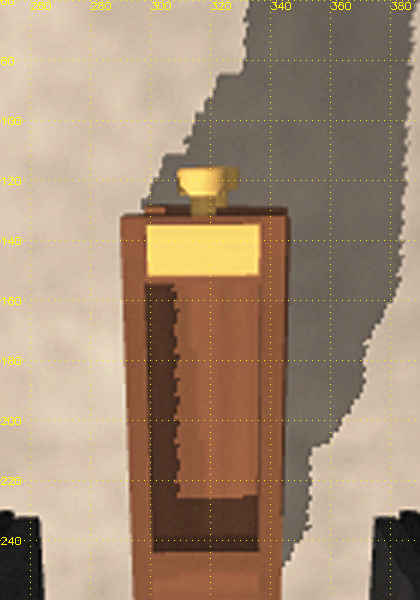

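drive_tool(deltas=[{"slide":[-320,120,0],"rotation":[0,0,-1.5]},{"slide":[-320,120,0],"rotation":[0,0,-1.5]},{"slide":[-320,120,0],"rotation":[0,0,-1.5]},{"slide":[-320,120,0],"rotation":[0,0,-1.5]},{"slide":[-320,120,0],"rotation":[0,0,-1.5]},{"slide":[-320,120,0],"rotation":[0,0,-1.5]},{"slide":[-320,120,0],"rotation":[0,0,-1.5]},{"slide":[-320,120,0],"rotation":[0,0,-1.5]},{"slide":[-320,120,0],"rotation":[0,0,-1.5]},{"slide":[-320,120,0],"rotation":[0,0,-1.5]}], claw=75)

```text
t: 23.5
ee_pos: [0.3664, 0.2857, 0.1891]
eef_rot: [3.133, -0.16, 0.0]
wrist_force: [-0.2, 0.5, -0.1]
width: 0.0749
finger_force: 0.0
```

Run:
```python
from h import *
st(); print(go([.367,.287,.17],1.607))
```

```text
t 23.50 p [0.3664 0.2857 0.1891] yaw -0.1019 tilt [-0.0001 -0.004 ] q6 0.45 w 0.0749 ff 0.0 F [-0.2  0.5 -0.1]
(array([ 0.5, -1.4, 19.1]), array([ 0.0032,  0.0032, -1.7089]))
```

Tray C is seated: its end edge is at row 131 and its left side at column 290, against 131.5 and 292 expected. One picture view is left, so I'm working numerically from here.

drive_tool(deltas=[{"slide":[0,-1,10],"rotation":[0,0,-1.45]},{"slide":[0,-1,19],"rotation":[0,0,-1.45]},{"slide":[0,-1,19],"rotation":[0,0,-1.45]},{"slide":[0,-1,19],"rotation":[0,0,-1.45]},{"slide":[0,-1,19],"rotation":[0,0,-1.45]},{"slide":[0,-1,19],"rotation":[0,0,-1.45]},{"slide":[0,-1,19],"rotation":[0,0,-1.45]},{"slide":[0,-1,19],"rotation":[0,0,-1.45]},{"slide":[0,-1,19],"rotation":[0,0,-1.45]},{"slide":[0,-1,19],"rotation":[0,0,-1.45]}])

```text
t: 24.5
ee_pos: [0.3668, 0.2861, 0.1703]
eef_rot: [2.455, 1.956, -0.004]
wrist_force: [-0.4, 0.9, -0.6]
width: 0.0748
finger_force: 0.0
```

drive_tool(deltas=[{"slide":[0,0,0],"rotation":[0,0,-0.13]},{"slide":[0,0,0],"rotation":[0,0,-0.259]},{"slide":[0,0,0],"rotation":[0,0,-0.259]},{"slide":[0,0,0],"rotation":[0,0,-0.259]}])

```text
t: 24.9
ee_pos: [0.3671, 0.2865, 0.171]
eef_rot: [2.19, 2.249, -0.002]
wrist_force: [0.2, 0.1, 0.9]
width: 0.0748
finger_force: 0.0
```

```bash
python3 near.py .367 .287 3.178 0 -1.5708
```

```text
t 24.90 p [0.3671 0.2865 0.171 ] yaw 1.5971 tilt [ 0.001  -0.0025] q6 2.15 w 0.0748 ff 0.0 F [0.2 0.1 0.9]
[0.3672 0.2852 3.1818] 0.98
(array([ -1.1,  -0.3, 158.8]), array([ 0.0013,  0.002 , -0.0136]))
```

drive_tool(deltas=[{"slide":[-0.5,0,50],"rotation":[0,0,-0.013]},{"slide":[-0.5,0,100],"rotation":[0,0,-0.013]},{"slide":[-0.5,0,135],"rotation":[0,0,-0.013]},{"slide":[-0.5,0,156],"rotation":[0,0,-0.013]},{"slide":[-0.5,0,156],"rotation":[0,0,-0.013]},{"slide":[-0.5,0,156],"rotation":[0,0,-0.013]}])

```text
t: 25.55
ee_pos: [0.3682, 0.2867, 0.0163]
eef_rot: [2.173, 2.265, 0.002]
wrist_force: [-0.4, 0.2, 0.5]
width: 0.075
finger_force: 0.0
```

drive_tool(deltas=[{"slide":[0,0,0],"rotation":[0,0,0]},{"slide":[0,0,0],"rotation":[0,0,0]},{"slide":[0,0,0],"rotation":[0,0,0]},{"slide":[0,0,0],"rotation":[0,0,0]},{"slide":[0,0,0],"rotation":[0,0,0]},{"slide":[0,0,0],"rotation":[0,0,0]}], claw=35)

```text
t: 26.15
ee_pos: [0.368, 0.2867, 0.0168]
eef_rot: [2.173, 2.266, 0.003]
wrist_force: [-1.8, -0.7, 6.1]
width: 0.0495
finger_force: 35.0
```

```bash
python3 -c "
from h import *
st()"
```

```text
t 26.15 p [0.368  0.2867 0.0168] yaw 1.6129 tilt [0.0029 0.0002] q6 2.17 w 0.0495 ff 35.0 F [-1.8 -0.7  6.1]
```

drive_tool(deltas=[{"slide":[0,0,-20],"rotation":[0,0,0]},{"slide":[0,0,-60],"rotation":[0,0,0]},{"slide":[0,0,-110],"rotation":[0,0,0]},{"slide":[0,0,-160],"rotation":[0,0,0]},{"slide":[0,0,-160],"rotation":[0,0,0]},{"slide":[0,0,-160],"rotation":[0,0,0]}])

```text
t: 26.75
ee_pos: [0.3674, 0.2867, 0.177]
eef_rot: [2.174, 2.267, 0.006]
wrist_force: [-0.2, -0.4, -1.8]
width: 0.05
finger_force: 35.0
```

Run:
```python
from h import *
st(); c,yaw,z=seat(3,1); print(c,yaw,z); print(go([c[0],c[1],.17],yaw))
```

```text
t 26.75 p [0.3674 0.2867 0.177 ] yaw 1.6123 tilt [0.0033 0.0023] q6 2.17 w 0.0500 ff 35.0 F [-0.2 -0.4 -1.8]
[ 0.4748 -0.0186] -1.6097963267948965 0.082
(array([-309.5,   94.6,    6.6]), array([ 0.0035,  0.0051, -3.061 ]))
```

drive_tool(deltas=[{"slide":[-40,12,0],"rotation":[0,0,1.45]},{"slide":[-80,24,0],"rotation":[0,0,1.45]},{"slide":[-120,36,0],"rotation":[0,0,1.45]},{"slide":[-160,49,0],"rotation":[0,0,1.45]},{"slide":[-200,61,0],"rotation":[0,0,1.45]},{"slide":[-240,73,0],"rotation":[0,0,1.45]},{"slide":[-280,86,0],"rotation":[0,0,1.45]},{"slide":[-309,94.5,0],"rotation":[0,0,1.45]},{"slide":[-309,94.5,0],"rotation":[0,0,1.45]},{"slide":[-309,94.5,0],"rotation":[0,0,1.45]}])

```text
t: 27.75
ee_pos: [0.4735, -0.0197, 0.1738]
eef_rot: [3.131, 0.243, -0.005]
wrist_force: [-0.1, -0.5, -0.8]
width: 0.0497
finger_force: 35.0
```

drive_tool(deltas=[{"slide":[0,0,0],"rotation":[0,0,1.47]},{"slide":[0,0,0],"rotation":[0,0,1.47]},{"slide":[0,0,0],"rotation":[0,0,1.47]},{"slide":[0,0,0],"rotation":[0,0,1.47]},{"slide":[0,0,0],"rotation":[0,0,1.47]},{"slide":[0,0,0],"rotation":[0,0,1.47]},{"slide":[0,0,0],"rotation":[0,0,1.47]},{"slide":[0,0,0],"rotation":[0,0,1.47]},{"slide":[0,0,0],"rotation":[0,0,1.47]},{"slide":[0,0,0],"rotation":[0,0,1.47]}])

```text
t: 28.75
ee_pos: [0.4733, -0.0185, 0.174]
eef_rot: [2.486, -1.916, -0.002]
wrist_force: [-0.2, -0.5, -1.1]
width: 0.0492
finger_force: 35.0
```

Run:
```python
from h import *
st(); c,yaw,z=seat(3,1); print(go([c[0],c[1]-.0006,z+.0167+.014],yaw))
```

```text
t 28.75 p [ 0.4733 -0.0185  0.174 ] yaw -1.3131 tilt [-0.0028 -0.0013] q6 -0.05 w 0.0492 ff 35.0 F [-0.2 -0.5 -1.1]
(array([ 1. , -1.4, 61.3]), array([ 0.0029, -0.001 ,  0.2967]))
```

drive_tool(deltas=[{"slide":[1,-1.4,0],"rotation":[0.002,0,0.14]},{"slide":[1,-1.4,0],"rotation":[0.002,0,0.28]},{"slide":[1,-1.4,10],"rotation":[0.002,0,0.297]},{"slide":[1,-1.4,35],"rotation":[0.002,0,0.297]},{"slide":[1,-1.4,60],"rotation":[0.002,0,0.297]},{"slide":[1,-1.4,60],"rotation":[0.002,0,0.297]},{"slide":[1,-1.4,60],"rotation":[0.002,0,0.297]}])

```text
t: 29.45
ee_pos: [0.476, -0.0191, 0.1155]
eef_rot: [-2.186, 2.256, -0.003]
wrist_force: [-0.3, 0.9, -1.6]
width: 0.0498
finger_force: 35.0
```

Run:
```python
from h import *
st(); c,yaw,z=seat(3,1); print(go([c[0],c[1]-.0006,z+.0167],yaw))
P=pose(); im=bot.camera("wrist"); cv2.imwrite("pics/w11.png",im[:,:,::-1]); C=cam("wrist",P)
# where do held tray end top edge corners appear: search the -y end via expected projection
t=P[1][:2]; d=np.array([-np.sin(-.039),np.cos(-.039)]); e=np.array([np.cos(-.039),np.sin(-.039)])
q=pix(C,[np.r_[t-d*.065+s*e*.025,P[1][2]-.0167+.028] for s in (1,-1)]).round(1); print("exp held end corners",q)
col=im[60:200,int(q[:,0].mean())+25].astype(int); print([tuple(x) for x in col[max(0,int(q[0,1])-75):int(q[0,1])-45]])
```

```text
t 29.45 p [ 0.476  -0.0191  0.1155] yaw -1.6026 tilt [ 0.0015 -0.0013] q6 -0.34 w 0.0498 ff 35.0 F [-0.3  0.9 -1.6]
(array([ 0.1,  1.2, 16.8]), array([-0.0016, -0.0013,  0.0072]))
exp held end corners [[272.8 140.6]
 [369.  141.3]]
[(np.int64(168), np.int64(128), np.int64(73)), (np.int64(166), np.int64(125), np.int64(70)), (np.int64(166), np.int64(126), np.int64(71)), (np.int64(166), np.int64(126), np.int64(73)), (np.int64(144), np.int64(106), np.int64(63)), (np.int64(137), np.int64(102), np.int64(62)), (np.int64(139), np.int64(102), np.int64(63)), (np.int64(136), np.int64(96), np.int64(59)), (np.int64(136), np.int64(100), np.int64(60)), (np.int64(139), np.int64(102), np.int64(59)), (np.int64(121), np.int64(85), np.int64(55)), (np.int64(97), np.int64(63), np.int64(45)), (np.int64(95), np.int64(60), np.int64(44)), (np.int64(95), np.int64(63), np.int64(44)), (np.int64(82), np.int64(55), np.int64(41)), (np.int64(73), np.int64(51), np.int64(38)), (np.int64(75), np.int64(50), np.int64(37)), (np.int64(80), np.int64(56), np.int64(40)), (np.int64(79), np.int64(52), np.int64(35)), (np.int64(89), np.int64(57), np.int64(40)), (np.int64(100), np.int64(64), np.int64(49)), (np.int64(97), np.int64(63), np.int64(47)), (np.int64(97), np.int64(64), np.int64(47)), (np.int64(98), np.int64(65), np.int64(50)), (np.int64(97), np.int64(62), np.int64(46)), (np.int64(95), np.int64(61), np.int64(44)), (np.int64(96), np.int64(63), np.int64(45)), (np.int64(92), np.int64(60), np.int64(41)), (np.int64(96), np.int64(61), np.int64(46)), (np.int64(100), np.int64(68), np.int64(50))]
```

View pics/w11.png

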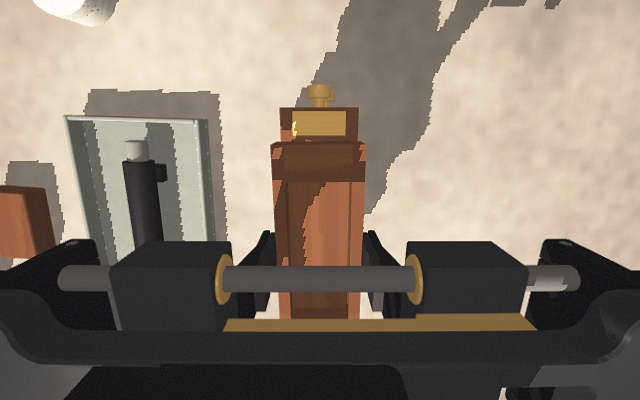

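Tray D, flipped, is held square: its end edge is at row 142 against 141 expected, and tray C's label shows behind it. Lowering it.

drive_tool(deltas=[{"slide":[0,1,6],"rotation":[0,0,0.007]},{"slide":[0,1,11],"rotation":[0,0,0.007]},{"slide":[0,1,14],"rotation":[0,0,0.007]},{"slide":[0,1,15.5],"rotation":[0,0,0.007]},{"slide":[0,1,16.5],"rotation":[0,0,0.007]},{"slide":[0,1,16.5],"rotation":[0,0,0.007]},{"slide":[0,1,16.5],"rotation":[0,0,0.007]}])

```text
t: 30.2
ee_pos: [0.4759, -0.0188, 0.1002]
eef_rot: [-2.174, 2.263, -0.005]
wrist_force: [-0.2, -0.8, -1.7]
width: 0.0495
finger_force: 35.0
```

```bash
python3 -c "
from h import *
st()"
```

```text
t 30.20 p [ 0.4759 -0.0188  0.1002] yaw -1.6111 tilt [ 0.0049 -0.0001] q6 -0.35 w 0.0495 ff 35.0 F [-0.2 -0.8 -1.7]
```

drive_tool(deltas=[{"slide":[0,0.5,1],"rotation":[0,0,0]},{"slide":[0,0.5,1.5],"rotation":[0,0,0]},{"slide":[0,0.5,1.5],"rotation":[0,0,0]}])

```text
t: 30.5
ee_pos: [0.4754, -0.0188, 0.099]
eef_rot: [-2.174, 2.263, -0.005]
wrist_force: [-0.8, -0.6, 3.7]
width: 0.0497
finger_force: 35.0
```

drive_tool(deltas=[{"slide":[0,0,0],"rotation":[0,0,0]},{"slide":[0,0,0],"rotation":[0,0,0]},{"slide":[0,0,0],"rotation":[0,0,0]},{"slide":[0,0,0],"rotation":[0,0,0]}], claw=68)

```text
t: 30.9
ee_pos: [0.4753, -0.0188, 0.0984]
eef_rot: [-2.174, 2.264, -0.005]
wrist_force: [-0.6, 0.0, -0.4]
width: 0.0669
finger_force: 0.0
```

drive_tool(deltas=[{"slide":[0,0,-50],"rotation":[0,0,0]},{"slide":[0,0,-95],"rotation":[0,0,0]},{"slide":[0,0,-95],"rotation":[0,0,0]},{"slide":[0,0,-95],"rotation":[0,0,0]},{"slide":[0,0,-95],"rotation":[0,0,0]}])

```text
t: 31.4
ee_pos: [0.4739, -0.0189, 0.1924]
eef_rot: [-2.175, 2.265, -0.003]
wrist_force: [-0.1, 0.4, -0.3]
width: 0.0677
finger_force: 0.0
```

Run:
```python
from h import *
st(); P=pose(); im=bot.camera("wrist"); cv2.imwrite("pics/w12.png",im[:,:,::-1]); C=cam("wrist",P)
TOP=[box((-25,25),(-65,65),(27,28))]
print("exp",seat(3,1)[0]); 
d=np.array([-np.sin(-.039),np.cos(-.039)]); e=np.array([np.cos(-.039),np.sin(-.039)]); c=seat(3,1)[0]
q=pix(C,[np.r_[c-d*.065+s*e*.025,.11] for s in (1,-1)]).round(1); print(q)
i=im.astype(int)
for r in (int(q[0,1])+12,int(q[0,1])+60): 
    m=(i[r,:,0]>1.5*i[r,:,2])&(i[r,:,0]-i[r,:,2]>30); x=np.where(m[240:400])[0]+240; print(r,x.min(),x.max(), pix(C,[np.r_[c,.11]])[0])
g=cv2.cvtColor(im,cv2.COLOR_RGB2GRAY)[:, int(q[:,0].mean())-8:int(q[:,0].mean())+8].mean(1); r=int(q[0,1]); print("rows",r-8,g[r-8:r+9].round())
print(go([.3688,-.292,.17],-1.571+.0768))
```

```text
t 31.40 p [ 0.4739 -0.0189  0.1924] yaw -1.6116 tilt [ 0.0022 -0.0003] q6 -0.35 w 0.0677 ff 0.0 F [-0.1  0.4 -0.3]
exp [ 0.4748 -0.0186]
[[288.5 132.5]
 [348.5 132.3]]
144 287 346 [318.65706845 206.74108515]
192 289 345 [318.65706845 206.74108515]
rows 124 [131. 131. 131. 129. 129. 134.  75.  61.  63.  53.  80. 111. 112. 111.
 110. 109. 111.]
(array([277. ,  93.9,  22.2]), array([-0.0015, -0.0007, -0.1173]))
```

drive_tool(deltas=[{"slide":[277,94,0],"rotation":[0,0,-0.117]},{"slide":[277,94,0],"rotation":[0,0,-0.117]},{"slide":[277,94,0],"rotation":[0,0,-0.117]},{"slide":[277,94,0],"rotation":[0,0,-0.117]},{"slide":[277,94,0],"rotation":[0,0,-0.117]},{"slide":[277,94,0],"rotation":[0,0,-0.117]},{"slide":[277,94,22],"rotation":[0,0,-0.117]},{"slide":[277,94,22],"rotation":[0,0,-0.117]},{"slide":[277,94,22],"rotation":[0,0,-0.117]}], claw=75)

```text
t: 32.35
ee_pos: [0.3692, -0.2915, 0.1702]
eef_rot: [-2.304, 2.134, -0.001]
wrist_force: [0.4, 0.1, -0.4]
width: 0.0748
finger_force: 0.0
```

Run:
```python
from h import *
st(); P=pose(); im=bot.camera("wrist"); cv2.imwrite("pics/w13.png",im[:,:,::-1]); C=cam("wrist",P)
i=im.astype(int); q=pix(C,[[.3688,-.292,.01]])[0].astype(int); print(q,im[q[1],q[0]],im[q[1],q[0]+60])
hsv=cv2.cvtColor(im,cv2.COLOR_RGB2HSV); print(hsv[q[1],q[0]],hsv[q[1],q[0]+60])
lo=im[q[1],q[0]].astype(int); 
for thr in (215,225,235):
    m=(im.min(2)>thr).astype(np.uint8); print(thr,fit(C,m,TILE,[.3688,-.292,.077],pad=10))
```

```text
t 32.35 p [ 0.3692 -0.2915  0.1702] yaw -1.4940 tilt [0.0014 0.0007] q6 0.40 w 0.0748 ff 0.0 F [ 0.4  0.1 -0.4]
[319 185] [247 238 218] [169 154 137]
[ 21  30 247] [ 16  48 169]
215 (array([ 0.369 , -0.29  ,  0.0784]), np.float64(0.95))
225 (array([ 0.3163, -0.1815,  0.1437]), np.float64(0.004))
235 (array([ 0.3163, -0.1815,  0.1437]), np.float64(0.004))
```

drive_tool(deltas=[{"slide":[-0.5,0,50],"rotation":[0,0,0]},{"slide":[-0.5,0,100],"rotation":[0,0,0]},{"slide":[-0.5,0,140],"rotation":[0,0,0]},{"slide":[-0.5,0,158],"rotation":[0,0,0]},{"slide":[-0.5,0,164],"rotation":[0,0,0]},{"slide":[-0.5,0,166],"rotation":[0,0,0]},{"slide":[-0.5,0,166],"rotation":[0,0,0]},{"slide":[-0.5,0,166],"rotation":[0,0,0]}])

```text
t: 33.2
ee_pos: [0.3718, -0.2915, 0.0065]
eef_rot: [-2.303, 2.131, -0.01]
wrist_force: [0.5, 0.6, 0.0]
width: 0.0752
finger_force: 0.0
```

```bash
python3 -c "
from h import *
st()"
```

```text
t 33.20 p [ 0.3718 -0.2915  0.0065] yaw -1.4935 tilt [ 0.0075 -0.0013] q6 0.40 w 0.0752 ff 0.0 F [0.5 0.6 0. ]
```

drive_tool(deltas=[{"slide":[0,2.5,1],"rotation":[-0.006,0,0]},{"slide":[0,2.5,2.5],"rotation":[-0.006,0,0]},{"slide":[0,2.5,3],"rotation":[-0.006,0,0]},{"slide":[0,2.5,3],"rotation":[-0.006,0,0]}])

```text
t: 33.6
ee_pos: [0.368, -0.2916, 0.0022]
eef_rot: [2.304, -2.134, -0.001]
wrist_force: [0.5, 0.4, 0.9]
width: 0.0748
finger_force: 0.0
```

drive_tool(deltas=[{"slide":[0,0,0],"rotation":[0,0,0]},{"slide":[0,0,0],"rotation":[0,0,0]},{"slide":[0,0,0],"rotation":[0,0,0]},{"slide":[0,0,0],"rotation":[0,0,0]},{"slide":[0,0,0],"rotation":[0,0,0]},{"slide":[0,0,0],"rotation":[0,0,0]}], claw=35)

```text
t: 34.2
ee_pos: [0.368, -0.2915, 0.0021]
eef_rot: [2.304, -2.134, -0.001]
wrist_force: [-0.0, 0.8, -0.1]
width: 0.0473
finger_force: 35.0
```

```bash
python3 -c "
from h import *
st()"
```

```text
t 34.20 p [ 0.368  -0.2915  0.0021] yaw -1.4941 tilt [-0.0016 -0.0006] q6 0.40 w 0.0473 ff 35.0 F [-0.   0.8 -0.1]
```

drive_tool(deltas=[{"slide":[0,0,-15],"rotation":[0,0,0]},{"slide":[0,0,-50],"rotation":[0,0,0]},{"slide":[0,0,-100],"rotation":[0,0,0]},{"slide":[0,0,-150],"rotation":[0,0,0]},{"slide":[0,0,-160],"rotation":[0,0,0]},{"slide":[0,0,-160],"rotation":[0,0,0]},{"slide":[0,0,-160],"rotation":[0,0,0]}])

```text
t: 34.9
ee_pos: [0.367, -0.2907, 0.1605]
eef_rot: [2.303, -2.134, -0.006]
wrist_force: [-1.0, 0.1, -1.4]
width: 0.0471
finger_force: 35.0
```

Run:
```python
from h import *
st(); print(go([.4757,-.018,.16],-1.6098))
```

```text
t 34.90 p [ 0.367  -0.2907  0.1605] yaw -1.4949 tilt [-0.0041  0.0013] q6 0.40 w 0.0471 ff 35.0 F [-1.   0.1 -1.4]
(array([-263.6, -129.1,    0.4]), array([0.0041, 0.0014, 0.1149]))
```

drive_tool(deltas=[{"slide":[-40,-20,0],"rotation":[0.004,0,0.115]},{"slide":[-80,-40,0],"rotation":[0.004,0,0.115]},{"slide":[-120,-60,0],"rotation":[0.004,0,0.115]},{"slide":[-160,-80,0],"rotation":[0.004,0,0.115]},{"slide":[-200,-99,0],"rotation":[0.004,0,0.115]},{"slide":[-240,-117,0],"rotation":[0.004,0,0.115]},{"slide":[-263.5,-129,0],"rotation":[0.004,0,0.115]},{"slide":[-263.5,-129,15],"rotation":[0.004,0,0.115]},{"slide":[-263.5,-129,35],"rotation":[0.004,0,0.115]},{"slide":[-263.5,-129,35],"rotation":[0.004,0,0.115]}])

```text
t: 35.9
ee_pos: [0.4729, -0.0193, 0.1219]
eef_rot: [2.172, -2.258, -0.007]
wrist_force: [0.1, -0.5, -0.5]
width: 0.0475
finger_force: 35.0
```

Run:
```python
from h import *
st(); print(go([.4757,-.018,.1125],-1.6098))
```

```text
t 35.90 p [ 0.4729 -0.0193  0.1219] yaw -1.6096 tilt [-0.0092 -0.0029] q6 -0.34 w 0.0475 ff 35.0 F [ 0.1 -0.5 -0.5]
(array([-1.4, -2.8,  9.4]), array([ 0.0091, -0.0032,  0.0002]))
```

drive_tool(deltas=[{"slide":[-1,-2,3],"rotation":[0.005,0,0]},{"slide":[-1,-2,6],"rotation":[0.005,0,0]},{"slide":[-1,-2,8],"rotation":[0.005,0,0]},{"slide":[-1,-2,8],"rotation":[0.005,0,0]},{"slide":[-1,-2,8],"rotation":[0.005,0,0]}])

```text
t: 36.4
ee_pos: [0.4789, -0.018, 0.1192]
eef_rot: [-2.174, 2.26, -0.01]
wrist_force: [-0.2, -0.4, -0.7]
width: 0.0473
finger_force: 35.0
```

Run:
```python
from h import *
st(); print(go([.4757,-.018,.1125],-1.6098))
```

```text
t 36.40 p [ 0.4789 -0.018   0.1192] yaw -1.6094 tilt [ 0.0083 -0.0005] q6 -0.35 w 0.0473 ff 35.0 F [-0.2 -0.4 -0.7]
(array([0.1, 3.3, 6.6]), array([-0.0083, -0.0002,  0.0004]))
```

drive_tool(deltas=[{"slide":[0,2,3],"rotation":[-0.005,0,0]},{"slide":[0,2,5],"rotation":[-0.005,0,0]},{"slide":[0,2,5.5],"rotation":[-0.005,0,0]},{"slide":[0,2,5.5],"rotation":[-0.005,0,0]}])

```text
t: 36.8
ee_pos: [0.4767, -0.0178, 0.1131]
eef_rot: [-2.178, 2.263, -0.003]
wrist_force: [0.0, 0.5, -1.0]
width: 0.0474
finger_force: 35.0
```

Run:
```python
from h import *
st(); print(go([.4757,-.018,.1125],-1.6098))
```

```text
t 36.80 p [ 0.4767 -0.0178  0.1131] yaw -1.6091 tilt [ 0.0023 -0.0006] q6 -0.34 w 0.0474 ff 35.0 F [ 0.   0.5 -1. ]
(array([0.2, 1. , 0.6]), array([-0.0023, -0.0005,  0.0007]))
```

drive_tool(deltas=[{"slide":[0,0.5,1],"rotation":[0,0,0]},{"slide":[0,0.5,1.2],"rotation":[0,0,0]},{"slide":[0,0.5,1.2],"rotation":[0,0,0]}])

```text
t: 37.1
ee_pos: [0.4764, -0.0178, 0.1122]
eef_rot: [-2.177, 2.262, -0.003]
wrist_force: [0.5, -0.2, -0.6]
width: 0.0477
finger_force: 35.0
```

drive_tool(deltas=[{"slide":[0,0,0],"rotation":[0,0,0]},{"slide":[0,0,0],"rotation":[0,0,0]},{"slide":[0,0,0],"rotation":[0,0,0]},{"slide":[0,0,0],"rotation":[0,0,0]}], claw=68)

```text
t: 37.5
ee_pos: [0.4764, -0.0178, 0.1121]
eef_rot: [-2.177, 2.263, -0.004]
wrist_force: [0.4, -0.1, 0.3]
width: 0.0661
finger_force: 0.0
```

drive_tool(deltas=[{"slide":[0,0,-40],"rotation":[0,0,0]},{"slide":[0,0,-80],"rotation":[0,0,0]},{"slide":[0,0,-100],"rotation":[0,0,0]},{"slide":[0,0,-100],"rotation":[0,0,0]},{"slide":[0,0,-100],"rotation":[0,0,0]}])

```text
t: 38.0
ee_pos: [0.4757, -0.0177, 0.2119]
eef_rot: [-2.177, 2.263, -0.003]
wrist_force: [-0.5, 0.6, -0.8]
width: 0.0679
finger_force: 0.0
```

Run:
```python
from h import *
st(); P=pose(); im=bot.camera("wrist"); cv2.imwrite("pics/w14.png",im[:,:,::-1]); C=cam("wrist",P)
m=(im.min(2)>205).astype(np.uint8); 
q=pix(C,[[.475,-.03,.12]])[0].astype(int); print(im[q[1],q[0]])
i=im.astype(int); v=i.min(2)>150
w=wood(im); 
for r in (q[1]-40,q[1]-20,q[1],q[1]+15): print(r,"".join("W" if w[r,c] else ("#" if im[r,c].min()>200 else ".") for c in range(270,370)))
c=q[0]; print(c,q[1],"".join("W" if w[r,c] else ("#" if im[r,c].min()>200 else ".") for r in range(80,275)))
dd=np.array([-np.sin(-.039),np.cos(-.039)]);e=np.array([np.cos(-.039),np.sin(-.039)]);t=np.array([.476,-.018])
print(pix(C,[np.r_[t-dd*.056+s*e*.024,.12] for s in (1,-1)]+[np.r_[t-dd*.065+s*e*.025,.11] for s in (1,-1)]+[np.r_[t+dd*.056,.12]]).round(1))
print(go([.668,-.2035,.2],-1.57))
```

```text
t 38.00 p [ 0.4757 -0.0177  0.2119] yaw -1.6095 tilt [0.0025 0.0001] q6 -0.34 w 0.0679 ff 0.0 F [-0.5  0.6 -0.8]
[250 244 226]
150 .....................######################################################WW.......................
170 ......................####################################################.W........................
190 ......................####################################################.W........................
205 .......................###################################################WW........................
319 190 .............WWWWWWWWWWWWWWWWWWWWWWWWWWWWWWWWWWWWWWWWWWWWWWWWW.###################################################################################################################WWWWWWWW.........
[[291.9 141.5]
 [346.8 141.5]
 [291.5 130.4]
 [347.2 130.4]
 [319.3 257.5]]
(array([ 178. , -199.8,   11.3]), array([-0.0006, -0.0005, -0.0396]))
```

The tile lies as predicted: its near edge is at row 142 and it spans columns 291–344, centred on the top tray. The tin is next.

drive_tool(deltas=[{"slide":[178,-200,0],"rotation":[0,0,-0.04]},{"slide":[178,-200,0],"rotation":[0,0,-0.04]},{"slide":[178,-200,0],"rotation":[0,0,-0.04]},{"slide":[178,-200,0],"rotation":[0,0,-0.04]},{"slide":[178,-200,0],"rotation":[0,0,-0.04]},{"slide":[178,-200,0],"rotation":[0,0,-0.04]},{"slide":[178,-200,35],"rotation":[0,0,-0.04]},{"slide":[178,-200,35],"rotation":[0,0,-0.04]},{"slide":[178,-200,35],"rotation":[0,0,-0.04]}], claw=80)

```text
t: 38.95
ee_pos: [0.6681, -0.2033, 0.1755]
eef_rot: [2.222, -2.218, -0.002]
wrist_force: [0.3, 0.1, 0.4]
width: 0.0802
finger_force: 0.0
```

Run:
```python
from h import *
st(); P=pose(); im=bot.camera("wrist"); cv2.imwrite("pics/w15.png",im[:,:,::-1]); C=cam("wrist",P)
q=pix(C,[[.668,-.2035,.034]])[0].astype(int); print(q,im[q[1],q[0]],im[q[1]+20,q[0]],im[q[1],q[0]+60])
hsv=cv2.cvtColor(im,cv2.COLOR_RGB2HSV); print(hsv[q[1],q[0]],hsv[q[1],q[0]+60])
for n,m in dict(s=(hsv[...,1]<26)&(hsv[...,2]>110),b=im.min(2)>205,b2=im.min(2)>190).items(): print(n,fit(C,m.astype(np.uint8),TIN,[.668,-.2035,0],pad=10),fit(C,m.astype(np.uint8),[TIN[0][24:]],[.668,-.2035,0],pad=10))
for r in range(q[1]-40,q[1]+50,6): print(r," ".join("%d/%d"%(hsv[r,c,1],im[r,c,2]) for c in range(q[0]-50,q[0]+51,10)))
```

```text
t 38.95 p [ 0.6681 -0.2033  0.1755] yaw -1.5689 tilt [-0.0026 -0.0006] q6 0.07 w 0.0802 ff 0.0 F [0.3 0.1 0.4]
[319 190] [249 244 232] [255 255 250] [213 193 173]
[ 21  17 249] [ 15  48 213]
s (array([ 0.6686, -0.2021,  0.0565]), np.float64(0.831)) (array([ 0.6686, -0.2039,  0.0395]), np.float64(0.913))
b (array([ 0.6685, -0.2038,  0.081 ]), np.float64(0.857)) (array([ 0.6686, -0.204 ,  0.015 ]), np.float64(0.942))
b2 (array([ 0.6683, -0.2041,  0.0813]), np.float64(0.873)) (array([ 0.6682, -0.2044,  0.056 ]), np.float64(0.959))
150 48/166 48/170 49/163 51/173 52/173 41/93 51/88 42/91 42/90 44/96 49/166
156 49/166 48/167 48/167 47/171 49/171 43/89 46/91 50/87 47/89 50/165 47/163
162 45/171 52/162 48/163 50/169 46/86 45/98 47/88 49/89 44/87 50/163 51/159
168 48/162 48/164 50/160 48/168 41/141 21/225 39/163 47/89 48/86 50/156 50/156
174 50/161 49/159 47/162 48/169 17/233 15/235 20/229 45/89 48/172 51/165 51/157
180 50/160 51/156 48/164 22/227 17/232 20/228 16/233 26/216 47/172 49/170 52/161
186 50/158 47/163 48/165 20/229 17/232 18/231 17/232 21/228 47/172 48/171 48/169
192 46/163 50/154 49/161 16/234 15/235 17/232 16/234 21/227 47/171 50/175 49/171
198 49/160 49/156 50/156 2/253 15/236 16/234 18/231 19/230 49/178 47/182 51/168
204 48/159 49/158 49/159 48/161 15/236 14/237 16/235 49/175 48/179 46/182 50/172
210 49/157 48/160 50/161 49/162 50/170 5/250 53/169 49/180 52/173 52/174 50/172
216 49/157 49/160 48/163 48/165 51/174 46/172 47/179 46/183 47/172 48/180 47/172
222 49/161 49/165 48/168 47/169 51/172 49/176 51/173 50/177 46/181 45/175 52/168
228 48/160 50/164 49/166 49/165 52/173 51/173 48/178 48/178 48/179 48/179 51/170
234 47/162 48/163 51/166 47/174 50/171 46/176 48/177 49/175 49/177 46/180 46/175
```

drive_tool(deltas=[{"slide":[0.5,0,50],"rotation":[0,0,0]},{"slide":[0.5,0,100],"rotation":[0,0,0]},{"slide":[0.5,0,145],"rotation":[0,0,0]},{"slide":[0.5,0,164],"rotation":[0,0,0]},{"slide":[0.5,0,164],"rotation":[0,0,0]},{"slide":[0.5,0,164],"rotation":[0,0,0]}])

```text
t: 39.6
ee_pos: [0.6711, -0.2039, 0.0159]
eef_rot: [-2.223, 2.216, -0.008]
wrist_force: [0.3, 0.6, 1.1]
width: 0.0802
finger_force: 0.0
```

drive_tool(deltas=[{"slide":[0,0,0],"rotation":[0,0,0]},{"slide":[0,0,0],"rotation":[0,0,0]},{"slide":[0,0,0],"rotation":[0,0,0]},{"slide":[0,0,0],"rotation":[0,0,0]},{"slide":[0,0,0],"rotation":[0,0,0]},{"slide":[0,0,0],"rotation":[0,0,0]}], claw=40, squeeze=30)

```text
t: 40.2
ee_pos: [0.6694, -0.204, 0.0143]
eef_rot: [-2.223, 2.219, -0.003]
wrist_force: [-1.3, 1.5, 4.6]
width: 0.0506
finger_force: 30.0
```

```bash
python3 -c "
from h import *
st()"
```

```text
t 40.20 p [ 0.6694 -0.204   0.0143] yaw -1.5690 tilt [ 0.0022 -0.0007] q6 0.07 w 0.0506 ff 30.0 F [-1.3  1.5  4.6]
```

drive_tool(deltas=[{"slide":[0,0,-15],"rotation":[0,0,0]},{"slide":[0,0,-50],"rotation":[0,0,0]},{"slide":[0,0,-100],"rotation":[0,0,0]},{"slide":[0,0,-150],"rotation":[0,0,0]},{"slide":[0,0,-170],"rotation":[0,0,0]},{"slide":[0,0,-170],"rotation":[0,0,0]},{"slide":[0,0,-170],"rotation":[0,0,0]}])

```text
t: 40.9
ee_pos: [0.6687, -0.2035, 0.1836]
eef_rot: [-2.221, 2.219, -0.002]
wrist_force: [-0.5, 0.1, -1.3]
width: 0.0507
finger_force: 30.0
```

Run:
```python
from h import *
st(); print(go([.476,-.0175,.18],-1.6098))
```

```text
t 40.90 p [ 0.6687 -0.2035  0.1836] yaw -1.5696 tilt [0.0026 0.0004] q6 0.07 w 0.0507 ff 30.0 F [-0.5  0.1 -1.3]
(array([-186.2,  192.5,    3.2]), array([-0.0026,  0.0005,  0.0402]))
```

drive_tool(deltas=[{"slide":[-33,34,0],"rotation":[-0.002,0,0.04]},{"slide":[-66,68,0],"rotation":[-0.002,0,0.04]},{"slide":[-99,102,0],"rotation":[-0.002,0,0.04]},{"slide":[-132,136,0],"rotation":[-0.002,0,0.04]},{"slide":[-165,170,0],"rotation":[-0.002,0,0.04]},{"slide":[-186,192.5,0],"rotation":[-0.002,0,0.04]},{"slide":[-186,192.5,15],"rotation":[-0.002,0,0.04]},{"slide":[-186,192.5,38],"rotation":[-0.002,0,0.04]},{"slide":[-186,192.5,38],"rotation":[-0.002,0,0.04]},{"slide":[-186,192.5,38],"rotation":[-0.002,0,0.04]}])

```text
t: 41.9
ee_pos: [0.4757, -0.0185, 0.1441]
eef_rot: [2.176, -2.261, -0.001]
wrist_force: [-0.4, 0.7, -0.6]
width: 0.0504
finger_force: 30.0
```

Run:
```python
from h import *
st(); print(go([.476,-.0175,.1345],-1.6098))
```

```text
t 41.90 p [ 0.4757 -0.0185  0.1441] yaw -1.6091 tilt [-0.0027 -0.0017] q6 -0.34 w 0.0504 ff 30.0 F [-0.4  0.7 -0.6]
(array([-1. , -0.3,  9.5]), array([ 0.0027, -0.0018,  0.0007]))
```

drive_tool(deltas=[{"slide":[-1,0,4],"rotation":[0.001,0,0]},{"slide":[-1,0,7],"rotation":[0.001,0,0]},{"slide":[-1,0,9],"rotation":[0.001,0,0]},{"slide":[-1,0,9],"rotation":[0.001,0,0]},{"slide":[-1,0,9],"rotation":[0.001,0,0]}])

```text
t: 42.4
ee_pos: [0.4766, -0.0172, 0.1362]
eef_rot: [-2.178, 2.263, -0.002]
wrist_force: [-0.4, -0.7, -1.5]
width: 0.0505
finger_force: 30.0
```

Run:
```python
from h import *
st(); print(go([.476,-.0175,.1345],-1.6098))
```

```text
t 42.40 p [ 0.4766 -0.0172  0.1362] yaw -1.6093 tilt [ 0.0017 -0.0005] q6 -0.35 w 0.0505 ff 30.0 F [-0.4 -0.7 -1.5]
(array([0.3, 0.6, 1.7]), array([-0.0018, -0.0004,  0.0005]))
```

drive_tool(deltas=[{"slide":[0,0.5,1],"rotation":[0,0,0]},{"slide":[0,0.5,1.8],"rotation":[0,0,0]},{"slide":[0,0.5,1.8],"rotation":[0,0,0]}])

```text
t: 42.7
ee_pos: [0.476, -0.0171, 0.1343]
eef_rot: [-2.178, 2.263, -0.002]
wrist_force: [0.7, -0.1, -1.1]
width: 0.0506
finger_force: 30.0
```

drive_tool(deltas=[{"slide":[0,0,0],"rotation":[0,0,0]},{"slide":[0,0,0],"rotation":[0,0,0]},{"slide":[0,0,0],"rotation":[0,0,0]},{"slide":[0,0,0],"rotation":[0,0,0]},{"slide":[0,0,0],"rotation":[0,0,0]}], claw=75)

```text
t: 43.2
ee_pos: [0.4761, -0.0171, 0.1343]
eef_rot: [-2.178, 2.263, -0.002]
wrist_force: [0.1, -0.0, -0.0]
width: 0.074
finger_force: 0.0
```

drive_tool(deltas=[{"slide":[0,0,-40],"rotation":[0,0,0]},{"slide":[0,0,-80],"rotation":[0,0,0]},{"slide":[0,0,-100],"rotation":[0,0,0]},{"slide":[0,0,-100],"rotation":[0,0,0]},{"slide":[0,0,-100],"rotation":[0,0,0]}])

```text
t: 43.7
ee_pos: [0.4754, -0.017, 0.2341]
eef_rot: [-2.177, 2.263, -0.001]
wrist_force: [0.2, -0.1, -1.0]
width: 0.0748
finger_force: 0.0
```

Run:
```python
from h import *
st(); P=pose(); im=bot.camera("wrist"); C=cam("wrist",P); s=bot.camera("side")
i=im.astype(int); a=pix(C,[[.476,-.0175,.12],[.476,-.0175,.154]]).round(1); print(a)
cv2.imwrite("pics/w16.png",im[:,:,::-1])
A=cv2.resize(im[60:300,200:440],(400,400)); B=cv2.resize(s[160:260,320:420],(400,400),interpolation=cv2.INTER_CUBIC)
cv2.imwrite("pics/final.png",np.hstack([A,B])[:,:,::-1])
```

```text
t 43.70 p [ 0.4754 -0.017   0.2341] yaw -1.6095 tilt [0.0014 0.0001] q6 -0.35 w 0.0748 ff 0.0 F [ 0.2 -0.1 -1. ]
[[319.  196.4]
 [318.9 206.6]]
```

View pics/final.png

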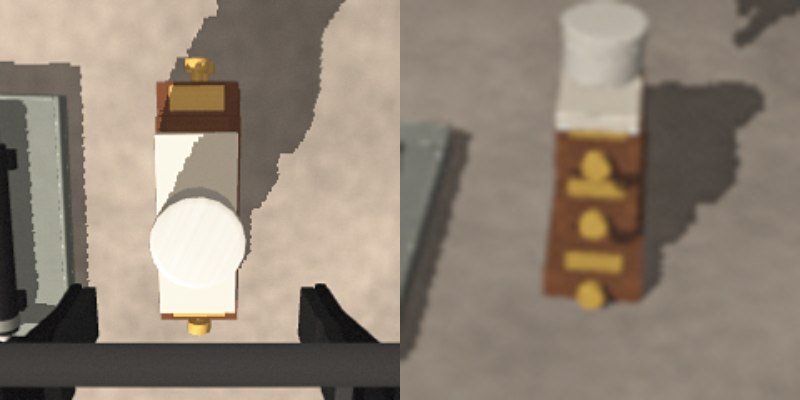

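The stack is straight: the +y knobs of the plinth, A and D line up, the tile lies flat and the tin stands at its middle (pixel (318,206) against (319,206.6) expected). Handing in.

```bash
python3 -c "
from plant import bot
print(bot.hand_in())"
```

```text
the job is handed in; nothing more can be done
None
```

The job is handed in at about 44 s of robot time: the pump is in the grey tray, all four mahogany trays present are stacked on the plinth with their knobs alternating, and the tile lies on the top tray with the tin on its middle.

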